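Fetch the setting pulley from behind the press tools

ROBOT

A 6-joint arm with a two-finger parallel gripper is mounted at the origin on the work surface. World frame = base frame: x ahead of the robot, y to its left, z up, the work surface at z = 0. Lengths are in m, angles in rad, forces in N, time in s.
With the tool pointing down it reaches from about 0.425 to 0.95 m from the base axis. Payload 3.5 kg.
Tool frame: the origin (TCP) lies midway between the tips of the shut fingers; the grasp point (between the pads) lies 19 mm behind it (ctrl.tcp_to_grasp is the distance from the TCP to the grasp point, in m); z points along the fingers, x is the direction in which the jaws open and shut, and the axes are right-handed (so a half turn about z gives the same grasp; the last joint's range is limited). The gripper opens to 85 mm and grips with 20 to 120 N. Pads are 22 mm wide; open, the fingers measure 114 mm over their backs; the gripper's body (76 mm by 85 mm) begins 54 mm behind the grasp point. The pads swing forward as they close: fully open they stand 13 mm farther back than shut.
Start: joints at [1.161, 0.286, 1.577, -0, 1.279, -0.15], TCP at [0.173, 0.652, 0.231] pointing down, gripper open.
Joint ranges: [-2.77, 2.77], [-0.9, 2.22], [0.21, 2.48], [-1.53, 4.67], [0.24, 2.81], [-2.84, 2.84]. Speed limits (rad/s): [2.79, 2.79, 3.14, 3.14, 3.14, 3.14].

INTERFACE

Orientations are given as a unit quaternion [x, y, z, w].
In Python, from plant import ctrl, cams, workorder, spotter gives the robot as it stands. The module is installed in compiled form; this text tells all that it offers.
- The arm moves only by the tool send_rows, never from a script. Its argument "motion" is one flat list of numbers, 5 for each row, row after row: the shift along the tool's x, y, z in cm, then the turn about the tool's z in rad, then the finger opening in cm, from 0 to 8.54. In form: [tx, ty, tz, spin, gripper, tx, ty, tz, spin, gripper, ...]. A call has 1 to 12 rows; each row shifts and turns the pose as measured when the row begins, along the tool's axes as they then stand; what a row does not reach is not made up. A row lasts 1/10 s, in which the tool goes at most 50 mm and 8.59 degrees, less where a joint would pass 70% of its speed; a pose out of reach is approached as far as the arm can. A call is refused whole if a number of a shift passes 5 or a number of a turn 0.15, either way. A call with a gripper value outside its range is refused whole. The fingers move at their own pace and stop on an object; "grip_force" is the grip in N (left out, the last holds). Time passes only in rows, so rows that do not move let the fingers close. It gives the time, the measured TCP pose, the force and the opening at its end, in the units of the state.
- ctrl.get_state(): the state, without advancing time (a new reading comes with each control period).
- cams.read_camera(name): name is "side" or "top"; returns (picture, depth): 384x512x3 uint8, red, green, blue; 384x512 float32, m along the optical axis (not along the pixel's ray), 0 where there is no reading.
- cams.camera_params(name): a dict with "fx", "fy", "cx", "cy" (pixels), "xyz" and "attitude" of the camera in the world. Camera axes: x right, y down, z forward; pixel columns grow to the right and rows downward; lengths in m; the calibration is good to about 2 mm. A picture is of the moment at which its call begins. camera_params takes no time and is no camera call.
- workorder.sign_off(): hands the job in, once; it reports no verdict.
Trained networks look in the newest picture that a camera, given by its name, has taken for a name from the list of things; names that differ only in an ending like _2 or _b are one class to them, and where a whole thing is asked for, a point or a joint stands for the part that bears it (a point fixed in the world has none). Each returns a list of dicts, best first, with "conf" (0 to 1); they miss things now and then, are a little off and sometimes report something else, mostly with a low value. They report only what shows in the picture. A call takes as long as a camera call. They do not tell look-alikes from the thing itself.
- spotter.trace(target, camera): "mask" (384x512 bool, what is visible of it) and "bbox" ([left, top, width, height] in pixels, round what is visible of it).
The state is a dict: "time": time; "qpos": joint angles; "dq": joint speeds; "joint_efforts": joint torques, N m; "eef_pos": TCP position; "tcp_rot": TCP orientation; "contact_force": force on the tool from outside, world axes, zero at the start; "wrist_torque": the same for the moment, N m; "opening": opening from 0.0 (shut) to 1.0 (fully open).
Only numpy, scipy, OpenCV 4.12 (cv2) and the standard library are available. Lean on these libraries where they do the work, as an engineer would, in place of code of your own. Each camera call takes 0.05 s, during which the arm holds its last target.

TASK

On the metal pallet two tall tools stand in the way of the beige pulley: stand both upright in the empty blue tray before touching the pulley. Then put the pulley onto the pin of the grey fixture, hub up and lying flat on its round seat. When it is on, stand each tall tool upright again at the very place on the pallet where it stood at the start, and leave the bottle, the clear parts box and the screwdriver alone.

Things in the scene. Friction and masses are not known exactly. Their poses are not given: they have to be found in the camera images.
- punch: Loose tall round press punch of bright steel: foot disc 50 mm across and 12 mm high, shank 34 mm across from 12 to 122 mm, dark tip 20 mm across up to 130 mm. About 0.45 kg. Origin at the centre of its underside, z up along it. It starts on one of the two front pads of the pallet (left or right varies).
- riser: Loose tall square riser block of aluminium: foot 50 x 50 mm and 12 mm high, square column 32 x 32 mm from 12 to 120 mm (the top). About 0.40 kg. Origin at the centre of its underside, z up along it, x and y square to its faces. It starts on the other front pad of the pallet, its x within 0.1 rad of the pallet's x.
- pulley: Loose beige plastic belt pulley lying hub up: two flanges 66 mm across with a groove between, 24 mm high together, then a hub 42 mm across from 24 to 48 mm (the top); a 28 mm bore goes right through. About 0.12 kg. Origin at the centre of its underside, z up along the bore. It starts on the pallet behind (pallet +x of) the tall tools, too close to them for a gripper's body.
- pallet: Fixed flat aluminium tooling plate, 170 (x) x 160 (y) x 15 mm, with three flat dark round pads: two front ones at x -36, y +38 and -38 mm for the tall tools (58 mm across), one at x +20, y 0 mm for the pulley (74 mm across). Origin at the centre of its underside, on the table.
- tray: Fixed shallow open blue plastic tray, the side area, empty at the start: 140 (x) x 180 (y) x 22 mm outside, walls and floor 5 mm thick. Origin at the centre of its underside, on the table; its inner floor is 5 mm above it.
- fixture: Fixed grey machine fixture: base 120 x 120 x 18 mm; in its middle a round aluminium seat 76 mm across, its flat top 30 mm above the origin, with a dark upright pin in its centre, 12 mm thick, round tip 60 mm above the origin. An orange sensor block, 18 x 18 mm, top at 40 mm, stands in the corner at x +48, y +48 mm. Origin at the centre of the underside, on the table.
- bottle: Loose white plastic bottle with black cap, 52 mm across, 140 mm high; not part of the job. Origin at the centre of its underside.
- partsbox: Loose small clear open box of black rubber rings, 80 x 100 x 30 mm; not part of the job. Origin at the centre of its underside.
- driver: Loose screwdriver lying on the table, about 180 mm long; not part of the job. Origin under it, x along its length.
Not all that is in view belongs to the job. There is more than one size of the pulley; the job needs the smallest. Leave any pink look-alike of the riser alone.

How it is judged:
On the way, in this order (a step that is already met when the one before it is completed fails the run):
1. both tall tools stand upright and released in the blue tray, the pulley still at its starting place (x of punch in the frame of tray between -0.07 and 0.07 m and y of punch in the frame of tray between -0.09 and 0.09 m and z of punch in the frame of tray between 0 and 0.012 m and angle between each of punch, riser's own z axis and vertical below 0.1 rad and linear speed of each of punch, riser below 0.02 m/s and angular speed of each of punch, riser below 0.1 rad/s and contact force between each of punch, riser and the fingers below 0.05 N and x of riser in the frame of tray between -0.07 and 0.07 m and y of riser in the frame of tray between -0.09 and 0.09 m and z of riser in the frame of tray between 0 and 0.012 m and distance of pulley from where it was at the start of the episode below 0.012 m), for 0.2 s.
2. the pulley lies flat on the fixture's seat, over the pin, hub up and released, the tall tools still in the tray (horizontal distance between pulley and fixture below 0.012 m and z of pulley in the frame of fixture between 0.026 and 0.034 m and angle between each of pulley, punch, riser's own z axis and vertical below 0.1 rad and linear speed of each of pulley, punch, riser below 0.02 m/s and angular speed of each of pulley, punch, riser below 0.1 rad/s and contact force between each of pulley, punch, riser and the fingers below 0.05 N and x of punch in the frame of tray between -0.07 and 0.07 m and y of punch in the frame of tray between -0.09 and 0.09 m and z of punch in the frame of tray between 0 and 0.012 m and x of riser in the frame of tray between -0.07 and 0.07 m and y of riser in the frame of tray between -0.09 and 0.09 m and z of riser in the frame of tray between 0 and 0.012 m), for 0.2 s.
At the end, for the whole second after the job is handed in: The pulley lies flat, hub up, on the fixture's seat over the pin (centre within 12 mm, height within 4 mm); the punch and the riser each stand upright (within 0.1 rad) within 14 mm of where they stood at the start; all released and at rest (horizontal distance between pulley and fixture below 0.012 m and z of pulley in the frame of fixture between 0.026 and 0.034 m and angle between each of pulley, punch, riser's own z axis and vertical below 0.1 rad and linear speed of each of pulley, punch, riser below 0.02 m/s and angular speed of each of pulley, punch, riser below 0.1 rad/s and contact force between each of pulley, punch, riser and the fingers below 0.05 N and distance of each of punch, riser from where it was at the start of the episode below 0.014 m); the robot touches nothing.
It fails at once if a bystander (bottle, parts box or screwdriver) is moved by more than 15 mm (distance of any of bottle, partsbox, driver from where it was at the start of the episode above 0.015 m).
It fails at once if a tall tool or the pulley is tipped over (angle between any of punch, riser, pulley's own z axis and vertical above 0.8 rad).
It also fails if it takes over 128 s, if anything falls off the work surface, if the arm or the gripper's body presses on something with over 40 N, if the wrist force passes 120 N, or if a joint passes its speed limit or range.

## Working session

There is one attempt and no reset: what is moved stays moved. The work goes in short steps, Python scripts to look and compute and a tool call to move; the robot and the scene stay as the last step left them, time stands still between calls to the robot, and variables do not carry over. Pictures are saved under pics/ and viewed, and the job is handed in when it is done.

Besides the shell and the picture viewer there is one more tool, called after "Request:" as name(argument=value, ...), one argument or row to a line, values as JSON. send_rows: Moves the arm, as the interface text tells. Its arguments: {"type":"object","properties":{"motion":{"type":"array","items":{"type":"number"}},"grip_force":{"type":"number"}},"required":["motion"]}

```bash
mkdir -p pics; ls; python3 - <<'E'
from plant import ctrl,cams,spotter
import cv2
print(ctrl.get_state())
for c in("top","side"):
    p,d=cams.read_camera(c); cv2.imwrite(f"pics/{c}0.png",p[:,:,::-1]); print(cams.camera_params(c))
    import numpy as np; np.savez(f"pics/{c}0.npz",p=p,d=d)
    for n in "punch riser pulley pallet tray fixture bottle partsbox driver".split():
        for r in spotter.trace(n,c): print(c,n,round(r["conf"],2),r["bbox"])
print(ctrl.get_state()["time"])
E
```

```text
pics
{'time': 0.0, 'qpos': array([ 1.16100549e+00,  2.87173708e-01,  1.57816473e+00,  1.88063069e-05,
        1.27861073e+00, -1.50031116e-01]), 'dq': array([ 0.00189904, -0.00097624, -0.00078565, -0.0018374 ,  0.00028945,
       -0.00061741]), 'joint_efforts': array([-1.36761500e-03, -4.05985379e+01, -2.92623228e+01, -2.49933428e-04,
        5.93260105e-03,  6.96583005e-07]), 'eef_pos': array([0.17309653, 0.6517519 , 0.22994846]), 'tcp_rot': array([ 7.92733199e-01,  6.09567623e-01, -1.03526393e-03,  5.62677528e-04]), 'contact_force': array([ 0.23555016,  0.46379732, -0.99528321]), 'wrist_torque': array([ 0.01174064, -0.03672129,  0.03462021]), 'opening': 0.9957521421899045}
{'fx': 410.8807985364604, 'fy': 410.8807985364604, 'cx': 256.5592327433876, 'cy': 186.76148114934327, 'xyz': array([ 0.42685328, -0.07825564,  1.05670194]), 'attitude': array([-0.70278595,  0.70921176, -0.04210062,  0.03658023])}
top punch 0.95 [348.3, 201.2, 35.2, 21.6]
top riser 0.97 [278.0, 247.1, 26.2, 28.7]
top riser 0.84 [319.9, 205.2, 30.5, 19.1]
top riser 0.56 [320.4, 250.2, 33.9, 25.1]
top pulley 0.95 [3
[... 558 characters left out ...]
6316655]), 'attitude': array([-0.32236531,  0.88336035, -0.32289608,  0.10720647])}
side punch 0.94 [316.9, 113.5, 17.9, 44.2]
side riser 0.94 [299.1, 130.0, 24.6, 40.7]
side riser 0.87 [312.1, 179.0, 24.9, 37.0]
side riser 0.81 [337.3, 151.2, 24.6, 45.8]
side pulley 0.92 [279.8, 97.3, 28.0, 23.5]
side pulley 0.91 [331.9, 109.1, 19.3, 32.4]
side pulley 0.51 [290.0, 133.0, 14.3, 22.8]
side tray 0.96 [173.1, 162.0, 84.7, 67.4]
side fixture 0.65 [111.3, 261.0, 75.7, 71.5]
side fixture 0.34 [316.7, 115.7, 17.4, 41.3]
side bottle 0.58 [101.8, 195.2, 27.4, 46.2]
side bottle 0.31 [229.4, 118.8, 33.4, 39.1]
side partsbox 0.89 [227.8, 120.8, 36.1, 30.7]
side driver 0.77 [244.4, 220.9, 60.0, 42.8]
1.0
```

```bash
python3 - <<'E'
import cv2
for c in("top","side"):
    p=cv2.imread(f"pics/{c}0.png"); cv2.imwrite(f"pics/{c}0b.png",cv2.resize(p,(800,600),interpolation=cv2.INTER_CUBIC))
p=cv2.imread("pics/top0.png")[90:300,250:450];cv2.imwrite("pics/top0c.png",cv2.resize(p,None,fx=2.8,fy=2.8,interpolation=cv2.INTER_CUBIC))
E
```

```text
(no output)
```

View pics/top0b.png

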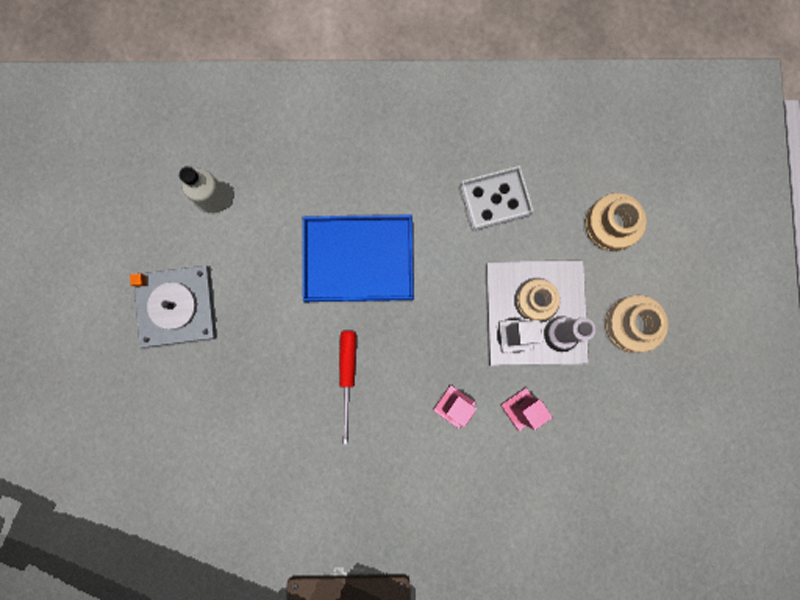

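View pics/side0b.png

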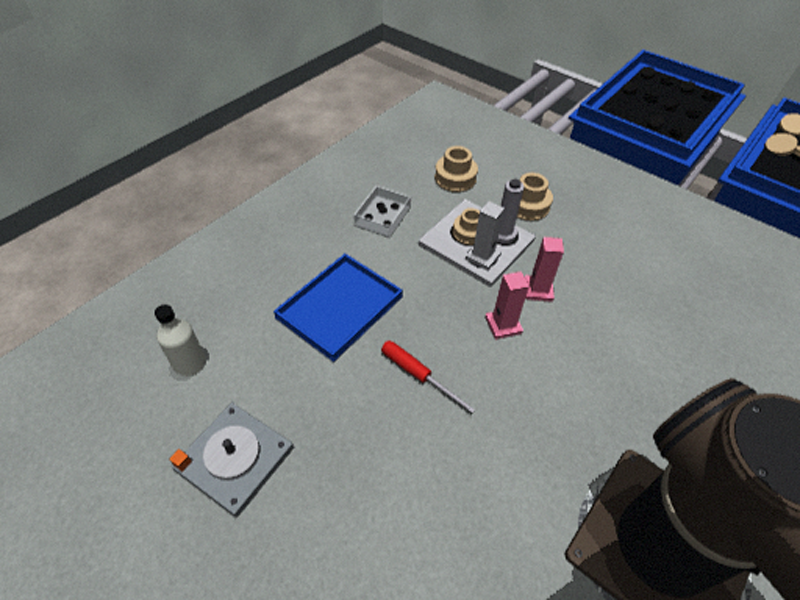

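View pics/top0c.png

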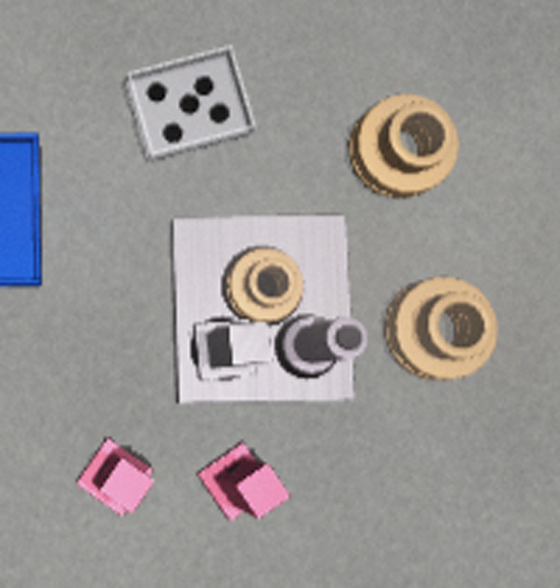

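```bash
cat > h.py <<'E'
import numpy as np,cv2
from plant import ctrl,cams,spotter
from scipy.spatial.transform import Rotation as R
def cloud(c,d):
    k=cams.camera_params(c); v,u=np.mgrid[:384,:512]
    P=np.stack([(u-k["cx"])/k["fx"]*d,(v-k["cy"])/k["fy"]*d,d],-1)
    W=P@R.from_quat(k["attitude"]).as_matrix().T+k["xyz"]; W[d==0]=np.nan; return W
def proj(c,p):
    k=cams.camera_params(c); q=(np.atleast_2d(p)-k["xyz"])@R.from_quat(k["attitude"]).as_matrix()
    return np.c_[q[:,0]/q[:,2]*k["fx"]+k["cx"],q[:,1]/q[:,2]*k["fy"]+k["cy"]]
def onplane(c,uv,z):
    k=cams.camera_params(c); uv=np.atleast_2d(uv)
    r=np.c_[(uv[:,0]-k["cx"])/k["fx"],(uv[:,1]-k["cy"])/k["fy"],np.ones(len(uv))]@R.from_quat(k["attitude"]).as_matrix().T
    return k["xyz"]+r*((z-k["xyz"][2])/r[:,2])[:,None]
E
python3 - <<'E'
from h import *
for c in("top","side"):
    a=np.load(f"pics/{c}0.npz"); W=cloud(c,a["d"]); X,Y,Z=W[...,0],W[...,1],W[...,2]
    def rect(m):
        p=W[m][:,:2]; r=cv2.minAreaRect((p*1000).astype(np.float32)); return len(p),np.round(r[0],1),np.round(r[1],1),round(r[2],1),W[m][:,2].mean().round(4)
    uv=onplane(c,[[343,201]],0.015)[0] if c=="top" else uv
    print(c,"table z",np.nanmedian(Z[(abs(X-.45)<.05)&(abs(Y-.0)<.05)]))
    print("pal guess",uv)
    near=(np.hypot(X-uv[0],Y-uv[1])<.15)
    print("z>.105",)
    n,l,s,cen=cv2.connectedComponentsWithStats((near&(Z>.108)).astype(np.uint8))
    for i in range(1,n):
        if s[i,4]>20: print(cen[i],rect(l==i))
    n,l,s,cen=cv2.connectedComponentsWithStats((near&(Z>.05)&(Z<.07)).astype(np.uint8))
    for i in range(1,n):
        if s[i,4]>20: print("mid",cen[i],rect(l==i))
    m=near&(Z>.011)&(Z<.02); print("pallet",rect(m))
    hs=np.histogram(Z[near],bins=np.arange(-.01,.16,.005));print(hs[0])
    p=a["p"].astype(int); blue=(p[...,2]>p[...,0]+80)&(abs(Z)<.04)&(X<.9)&(Y>-.2); print("tray",rect(blue))
    t=[r for r in spotter.trace("fixture","side")] if 0 else None
    fu=onplane("top",[[108,195]],.018)[0]; nf=np.hypot(X-fu[0],Y-fu[1])<.1
    print("fix guess",fu,"base",rect(nf&(Z>.01)&(Z<.024)),"seat",rect(nf&(Z>.026)&(Z<.034)),"pin",rect(nf&(Z>.045)&(Z<.07)),"all",rect(nf&(Z>.01)&(Z<.034)))
E
```

```text
top table z 0.000398269949702601
pal guess [ 0.5048937  -0.30661839  0.015     ]
z>.105
[371.83257919 210.32126697] (221, array([ 474.5, -346.9]), array([32.9, 32.8]), 89.9, np.float64(0.1357))
[337.75744681 212.17446809] (235, array([ 471.3, -269.8]), array([32. , 31.7]), 4.5, np.float64(0.1323))
[343.58441558 259.81818182] (77, array([ 360.3, -279.3]), array([20.6, 25.4]), 30.5, np.float64(0.1189))
mid [346.38461538 190.03846154] (156, array([ 528.5, -306. ]), array([39.5, 40.3]), 43.9, np.float64(0.0609))
mid [404.6147541  205.19672131] (122, array([ 490.7, -446.2]), array([16.6, 48.7]), 84.9, np.float64(0.0629))
mid [358.93103448 212.79310345] (29, array([ 474.2, -335.9]), array([30. , 10.3]), 4.0, np.float64(0.0597))
mid [326.         214.08695652] (23, array([ 470.4, -254.4]), array([29.6,  1.3]), 5.7, np.float64(0.0604))
pallet (2708, array([ 478.5, -330.7]), array([231.8, 205.7]), 0.5, np.float64(0.0146))
[  61 3427 2337  153 1685 1107  101  262  232  274   92   31   54   53
  154   89   11   21   21   13   21   16   17   21   20   59   42   14
  166  157   50   17    0]
tray
[... 1299 characters left out ...]
(1162, array([ 503.8, -305.8]), array([222. , 212.1]), 25.6, np.float64(0.0145))
[   5 1573  694  138  786  405   92  143   91  131   70   72   72   63
  109   55   31   35   28   35   40   39   35   43   41   63   39   37
  104   68   26    6    0]
tray (2435, array([607.6, -21.6]), array([158., 196.]), 0.6, np.float64(0.0067))
fix guess [0.52522036 0.28933069 0.018     ] base (1907, array([521.5, 284.8]), array([121.4, 120.2]), 7.0, np.float64(0.018)) seat (889, array([523.2, 300.2]), array([105.7,  76.2]), 82.5, np.float64(0.0301)) pin (36, array([520.6, 284.8]), array([10.6, 11.1]), 10.0, np.float64(0.056)) all (2821, array([521.5, 284.8]), array([121.4, 120.2]), 7.0, np.float64(0.0219))
```

The riser reads at (0.471, −0.270) with yaw 4.5°, the punch at (0.474, −0.347), the smallest pulley at (0.528, −0.306), the tray at (0.601, −0.016) and the fixture at (0.523, 0.284). The heights agree with the stated sizes. I'll turn the tool first.

Request:
send_rows(
  motion=[0,0,0,0.137,6,0,0,0,0.137,6,0,0,0,0.137,6,0,0,0,0.137,6,0,0,0,0.137,6,0,0,0,0.137,6,0,0,0,0.137,6,0,0,0,0.137,6,0,0,0,0.137,6],
  grip_force=50,
)

```text
time: 1.9
eef_pos: [0.1734, 0.6523, 0.2313]
tcp_rot: [1.0, 0.014, 0.0, 0.0]
contact_force: [0.6, 0.1, 0.5]
opening: 0.704
```

```bash
cat >> h.py <<'E'
def to(x,y,z,yawdeg=None):
    s=ctrl.get_state(); r=R.from_quat(s["tcp_rot"]); M=r.as_matrix(); a=np.arctan2(M[1,0],M[0,0])
    d=M.T@(np.array([x,y,z])-s["eef_pos"])*100
    print("t",round(s["time"],2),"pos",s["eef_pos"].round(4),"yaw",np.degrees(a).round(2),"tilt",np.degrees(np.arccos(-M[2,2])).round(2),"op",round(s["opening"],3),"F",s["contact_force"].round(1))
    print("shift cm",d.round(2),"spin",None if yawdeg is None else round(a-np.radians(yawdeg),3))
E
python3 -c "
from h import *
to(.44,.5,.26,4.5);to(.62,.1,.26)"
```

```text
t 1.9 pos [0.1734 0.6523 0.2313] yaw 1.59 tilt 0.0 op 0.704 F [0.6 0.1 0.5]
shift cm [26.23 15.97 -2.87] spin -0.051
t 1.9 pos [0.1734 0.6523 0.2313] yaw 1.59 tilt 0.0 op 0.704 F [0.6 0.1 0.5]
shift cm [43.11 56.45 -2.87] spin None
```

Request:
send_rows(
  motion=[3.3,2,-0.4,-0.051,6,3.3,2,-0.4,0,6,3.3,2,-0.4,0,6,3.3,2,-0.4,0,6,3.3,2,-0.4,0,6,3.3,2,-0.4,0,6,3.3,2,-0.4,0,6,3.3,2,-0.4,0,6],
)

```text
time: 2.7
eef_pos: [0.4525, 0.5099, 0.2637]
tcp_rot: [0.999, 0.044, -0.001, -0.0]
contact_force: [0.2, 0.7, -0.5]
opening: 0.704
```

Request:
send_rows(
  motion=[1.4,4,0,0,6,1.4,4,0,0,6,1.4,4,0,0,6,1.4,4,0,0,6,1.4,4,0,0,6,1.4,4,0,0,6,1.4,4,0,0,6,1.4,4,0,0,6,1.4,4,0,0,6,1.4,4,0,0,6],
)

```text
time: 3.7
eef_pos: [0.6354, 0.1093, 0.2648]
tcp_rot: [0.999, 0.044, 0.002, -0.002]
contact_force: [0.4, 0.5, -0.5]
opening: 0.701
```

```bash
python3 -c "
from h import *
to(.471,-.27,.2,4.5)"
```

```text
t 3.7 pos [0.6354 0.1093 0.2648] yaw 5.05 tilt 0.33 op 0.701 F [ 0.4  0.5 -0.5]
shift cm [-19.75  36.35   6.28] spin 0.01
```

Request:
send_rows(
  motion=[-1.9,3.6,0.1,0,6,-1.9,3.6,0.1,0,6,-1.9,3.6,0.1,0,6,-1.9,3.6,0.1,0,6,-1.9,3.6,0.1,0,6,-1.9,3.6,0.1,0,6,-1.9,3.6,0.1,0,6,-1.9,3.6,0.1,0,6,-1.9,3.6,0.1,0,6,-1.9,3.4,0.1,0,6,0,0,0,0,6],
)

```text
time: 4.8
eef_pos: [0.4715, -0.2839, 0.2535]
tcp_rot: [0.999, 0.041, 0.005, 0.001]
contact_force: [-0.1, -0.4, -0.4]
opening: 0.705
```

```bash
python3 -c "
from h import *
to(.4705,-.2695,.2,4.7)
p,d=cams.read_camera('top'); cv2.imwrite('pics/t1.png',cv2.resize(p[90:300,250:450,::-1],None,fx=2.8,fy=2.8))"
```

```text
t 4.8 pos [ 0.4715 -0.2839  0.2535] yaw 4.68 tilt 0.55 op 0.705 F [-0.1 -0.4 -0.4]
shift cm [-0.03 -1.45  5.35] spin -0.0
```

View pics/t1.png

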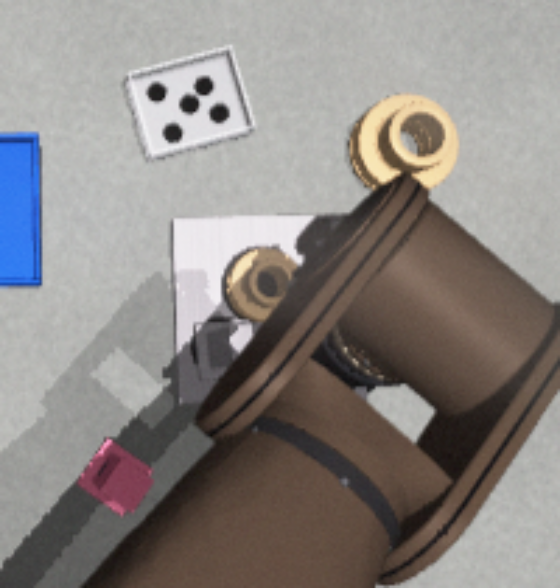

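Request:
send_rows(
  motion=[0,-1,1,0,6,0,-0.45,2,0,6,0,0,2.3,0,6,0,0,0,0,6,0,0,0,0,6],
)

```text
time: 5.35
eef_pos: [0.4735, -0.2602, 0.1983]
tcp_rot: [0.999, 0.044, 0.006, -0.001]
contact_force: [0.3, 0.7, -0.1]
opening: 0.7
```

```bash
python3 -c "
from h import *
to(.4705,-.2695,.088,4.7)"
```

```text
t 5.35 pos [ 0.4735 -0.2602  0.1983] yaw 5.09 tilt 0.66 op 0.7 F [ 0.3  0.7 -0.1]
shift cm [-0.51  0.92 11.03] spin 0.007
```

Request:
send_rows(
  motion=[0,0,0,0,6,0,0,0,0,6],
)

```text
time: 5.55
eef_pos: [0.4746, -0.2589, 0.1997]
tcp_rot: [0.999, 0.046, 0.006, -0.0]
contact_force: [-0.1, 0.3, 0.8]
opening: 0.703
```

```bash
python3 -c "
from h import *
to(.4705,-.2695,.088,4.7)
cams.read_camera('top')
to(.4705,-.2695,.088,4.7)
cams.read_camera('top')
to(.4705,-.2695,.088,4.7); print(R.from_quat(ctrl.get_state()['tcp_rot']).as_matrix(),ctrl.get_state()['qpos'])"
```

```text
t 5.55 pos [ 0.4746 -0.2589  0.1997] yaw 5.23 tilt 0.74 op 0.703 F [-0.1  0.3  0.8]
shift cm [-0.65  1.02 11.17] spin 0.009
t 5.6 pos [ 0.4746 -0.259   0.1999] yaw 5.22 tilt 0.75 op 0.699 F [ 0.5 -0.3 -0. ]
shift cm [-0.65  1.01 11.18] spin 0.009
t 5.65 pos [ 0.4745 -0.2593  0.1998] yaw 5.2 tilt 0.75 op 0.703 F [0.4 0.  0.2]
shift cm [-0.64  0.98 11.17] spin 0.009
[[ 9.95795828e-01  9.06757971e-02  1.29834094e-02]
 [ 9.06677869e-02 -9.95880464e-01  1.20546525e-03]
 [ 1.30392303e-02 -2.32202688e-05 -9.99914985e-01]] [-0.69207483  0.01279928  1.94316448  0.00997952  1.17641905 -0.78666726]
```

Request:
send_rows(
  motion=[-0.3,0.5,1,0,6,-0.3,0.4,1,0,6,0,0,1,0,6,0,0,1,0,6,0,0,0,0,6,0,0,0,0,6],
)

```text
time: 6.25
eef_pos: [0.469, -0.2704, 0.1561]
tcp_rot: [0.999, 0.044, 0.006, -0.0]
contact_force: [0.5, 0.8, 0.5]
opening: 0.703
```

```bash
python3 -c "
from h import *
to(.4705,-.2695,.088,4.7)"
```

```text
t 6.25 pos [ 0.469  -0.2704  0.1561] yaw 5.1 tilt 0.74 op 0.703 F [0.5 0.8 0.5]
shift cm [ 0.07 -0.08  6.81] spin 0.007
```

Request:
send_rows(
  motion=[0,0,1.5,0,6,0,0,1.5,0,6,0,0,1.5,0,6,0,0,1,0,6,0,0,0.5,0,6,0,0,0,0,6,0,0,0,0,6],
)

```text
time: 6.95
eef_pos: [0.4705, -0.2703, 0.0919]
tcp_rot: [0.999, 0.045, 0.007, 0.0]
contact_force: [0.4, 0.1, -0.3]
opening: 0.703
```

```bash
python3 -c "
from h import *
to(.4705,-.2695,.088,4.7)
p,d=cams.read_camera('side'); cv2.imwrite('pics/t2.png',cv2.resize(p[60:260,220:420,::-1],None,fx=3,fy=3))"
```

```text
t 6.95 pos [ 0.4705 -0.2703  0.0919] yaw 5.14 tilt 0.81 op 0.703 F [ 0.4  0.1 -0.3]
shift cm [ 0.   -0.08  0.39] spin 0.008
```

View pics/t2.png

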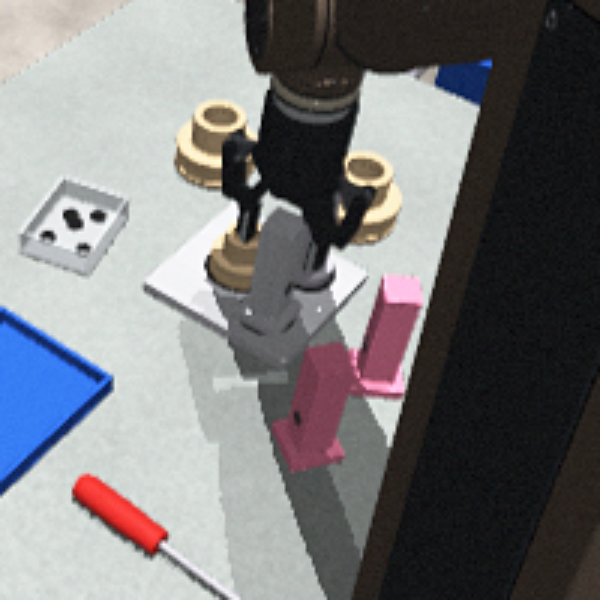

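The gripper straddles the riser (crop pixel ~275,260), with the fingers above the pulley. I'll close it.

Request:
send_rows(
  motion=[0,0,0.3,0,6,0,0,0,0,2.6,0,0,0,0,2.6,0,0,0,0,2.6,0,0,0,0,2.6,0,0,0,0,2.6,0,0,0,0,2.6,0,0,0,0,2.6,0,0,0,0,2.6],
)

```text
time: 7.9
eef_pos: [0.4713, -0.2712, 0.0908]
tcp_rot: [0.999, 0.045, 0.008, 0.002]
contact_force: [0.6, -1.2, -0.4]
opening: 0.371
```

```bash
python3 -c "
from h import *
to(.4705,-.2695,.088,4.7)"
```

```text
t 7.9 pos [ 0.4713 -0.2712  0.0908] yaw 5.16 tilt 0.94 op 0.371 F [ 0.6 -1.2 -0.4]
shift cm [-0.06 -0.18  0.27] spin 0.008
```

Request:
send_rows(
  motion=[0,0,-0.5,0,2.6,0,0,-1,0,2.6,0,0,-2,0,2.6,0,0,-3,0,2.6,0,0,-3,0,2.6,0,0,-3,0,2.6,0,0,-1.5,0,2.6,0,0,0,0,2.6,0,0,0,0,2.6],
)

```text
time: 8.8
eef_pos: [0.466, -0.2679, 0.2342]
tcp_rot: [0.999, 0.045, 0.005, -0.002]
contact_force: [-0.8, 0.3, -3.4]
opening: 0.371
```

```bash
python3 -c "
from h import *
to(.601,.034,.24,4.7)"
```

```text
t 8.8 pos [ 0.466  -0.2679  0.2342] yaw 5.14 tilt 0.6 op 0.371 F [-0.8  0.3 -3.4]
shift cm [ 16.16 -28.86  -0.3 ] spin 0.008
```

Lifted: the 3.4 N load fits 0.4 kg.

Request:
send_rows(
  motion=[0.8,-1.4,0,0,2.6,1.5,-2.7,0,0,2.6,2,-3.5,0,0,2.6,2,-3.5,0,0,2.6,2,-3.5,0,0,2.6,2,-3.5,0,0,2.6,2,-3.5,0,0,2.6,1.5,-2.7,0,0,2.6,0.8,-1.4,0,0,2.6,0.3,-0.5,0,0,2.6,0,0,0,0,2.6,0,0,0,0,2.6],
)

```text
time: 10.0
eef_pos: [0.5866, 0.0283, 0.216]
tcp_rot: [0.999, 0.045, -0.011, -0.01]
contact_force: [0.5, -0.5, -3.2]
opening: 0.371
```

```bash
python3 -c "
from h import *
to(.601,.034,.083,4.7)"
```

```text
t 10.0 pos [0.5866 0.0283 0.216 ] yaw 5.13 tilt 1.74 op 0.371 F [ 0.5 -0.5 -3.2]
shift cm [ 1.77 -0.15 13.27] spin 0.008
```

Request:
send_rows(
  motion=[0.5,0,1.5,0,2.6,0.5,0,2,0,2.6,0.4,0,2.5,0,2.6,0.2,0,2.5,0,2.6,0,0,1.5,0,2.6,0,0,0.5,0,2.6,0,0,0,0,2.6,0,0,0,0,2.6],
)

```text
time: 10.8
eef_pos: [0.6, 0.025, 0.1031]
tcp_rot: [0.999, 0.04, -0.011, -0.01]
contact_force: [-0.1, -0.3, -2.1]
opening: 0.37
```

```bash
python3 -c "
from h import *
to(.601,.034,.083,4.7)"
```

```text
t 10.8 pos [0.6    0.025  0.1031] yaw 4.54 tilt 1.71 op 0.37 F [-0.1 -0.3 -2.1]
shift cm [ 0.22 -0.85  2.02] spin -0.003
```

Request:
send_rows(
  motion=[0,-0.3,0.5,0,2.6,0.1,-0.3,0.5,0,2.6,0,-0.1,0.4,0,2.6,0,0,0.2,0,2.6,0,0,0.1,0,2.6,0,0,0,0,2.6],
)

```text
time: 11.4
eef_pos: [0.6027, 0.033, 0.0891]
tcp_rot: [0.999, 0.04, -0.008, -0.009]
contact_force: [0.4, 0.8, -3.4]
opening: 0.367
```

```bash
python3 -c "
from h import *
to(.601,.034,.081,4.7)"
```

```text
t 11.4 pos [0.6027 0.033  0.0891] yaw 4.57 tilt 1.35 op 0.367 F [ 0.4  0.8 -3.4]
shift cm [-0.15 -0.09  0.82] spin -0.002
```

Request:
send_rows(
  motion=[0,0,0.3,0,2.6,0,0,0.3,0,2.6,0,0,0.2,0,2.6,0,0,0.1,0,2.6,0,0,0,0,2.6],
)

```text
time: 11.9
eef_pos: [0.6035, 0.0331, 0.0819]
tcp_rot: [0.999, 0.04, -0.007, -0.009]
contact_force: [0.7, -0.7, -4.2]
opening: 0.37
```

```bash
python3 -c "
from h import *
to(.601,.034,.081,4.7)"
```

```text
t 11.9 pos [0.6035 0.0331 0.0819] yaw 4.57 tilt 1.29 op 0.37 F [ 0.7 -0.7 -4.2]
shift cm [-0.24 -0.11  0.09] spin -0.002
```

Request:
send_rows(
  motion=[0,0,0.1,0,2.6,0,0,0.1,0,2.6,0,0,0,0,2.6],
)

```text
time: 12.2
eef_pos: [0.6037, 0.0332, 0.0817]
tcp_rot: [0.999, 0.04, -0.007, -0.009]
contact_force: [-1.3, -0.1, -1.0]
opening: 0.369
```

Request:
send_rows(
  motion=[0,0,0.1,0,2.6,0,0,0,0,3.4,0,0,0,0,4,0,0,0,0,6,0,0,0,0,6,0,0,0,0,6,0,0,0,0,6],
)

```text
time: 12.9
eef_pos: [0.6057, 0.0328, 0.0812]
tcp_rot: [0.999, 0.04, -0.004, -0.009]
contact_force: [-0.2, 0.1, -0.4]
opening: 0.699
```

```bash
python3 -c "
from h import *
to(.601,.034,.25,2)"
```

```text
t 12.9 pos [0.6057 0.0328 0.0812] yaw 4.55 tilt 1.09 op 0.699 F [-0.2  0.1 -0.4]
shift cm [ -0.59  -0.45 -16.87] spin 0.045
```

Request:
send_rows(
  motion=[0,0,-1,0,6,0,0,-2,0,6,0,0,-3,0,6,0,0,-3,0,6,0,0,-3,0,6,0,0,-2,0,6,0,0,-1,0,6],
)

```text
time: 13.6
eef_pos: [0.6061, 0.0303, 0.2382]
tcp_rot: [0.999, 0.04, -0.005, -0.009]
contact_force: [0.9, 0.0, 0.1]
opening: 0.702
```

Request:
send_rows(
  motion=[-0.8,1.8,0,0,6,-1.6,3.5,0,0,6,-1.6,3.5,0,0,6,-1.6,3.5,0,0,6,-1.6,3.5,0,0,6,-1.6,3.5,0,0,6,-1.6,3.5,0,0,6,-1.6,3.5,0,0,6,-1.6,3.5,0,0,6,-0.8,2,0,0,6,0,0,0,0,6,0,0,0,0,6],
)

```text
time: 14.8
eef_pos: [0.4835, -0.3087, 0.2359]
tcp_rot: [0.999, 0.041, -0.003, -0.009]
contact_force: [-0.0, 1.0, -0.1]
opening: 0.703
```

```bash
python3 -c "
from h import *
to(.474,-.346,.16,4.5)"
```

```text
t 14.8 pos [ 0.4835 -0.3087  0.2359] yaw 4.72 tilt 1.12 op 0.703 F [-0.   1.  -0.1]
shift cm [-1.22  3.79  7.53] spin 0.004
```

Request:
send_rows(
  motion=[-0.4,1,0.5,0,6,-0.4,1.2,1,0,6,-0.3,1,1.5,0,6,-0.1,0.4,1.5,0,6,0,0,1.5,0,6,0,0,0.7,0,6,0,0,0,0,6,0,0,0,0,6],
)

```text
time: 15.6
eef_pos: [0.4737, -0.3421, 0.1589]
tcp_rot: [0.999, 0.044, -0.005, -0.012]
contact_force: [-0.3, -1.4, 0.1]
opening: 0.703
```

```bash
python3 -c "
from h import *
to(.474,-.346,.09,4.5)"
```

```text
t 15.6 pos [ 0.4737 -0.3421  0.1589] yaw 5.01 tilt 1.5 op 0.703 F [-0.3 -1.4  0.1]
shift cm [0.05 0.56 6.87] spin 0.009
```

Request:
send_rows(
  motion=[0,0.3,1,0,6,0,0.2,1.5,0,6,0,0,1.5,0,6,0,0,1.5,0,6,0,0,0.8,0,6,0,0,0.3,0,6,0,0,0,0,6,0,0,0,0,6],
)

```text
time: 16.4
eef_pos: [0.474, -0.3457, 0.0874]
tcp_rot: [0.999, 0.044, -0.004, -0.012]
contact_force: [1.2, 0.2, 0.0]
opening: 0.698
```

```bash
python3 -c "
from h import *
to(.474,-.346,.09,4.5)
p,d=cams.read_camera('side'); cv2.imwrite('pics/t3.png',cv2.resize(p[60:260,180:380,::-1],None,fx=3,fy=3))"
```

```text
t 16.4 pos [ 0.474  -0.3457  0.0874] yaw 5.05 tilt 1.45 op 0.698 F [1.2 0.2 0. ]
shift cm [-0.    0.03 -0.26] spin 0.01
```

View pics/t3.png

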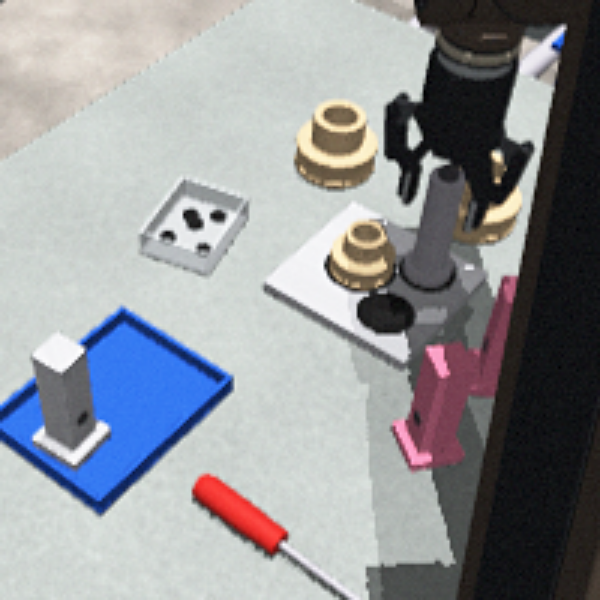

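The riser stands in the tray (crop 65,400), the pulley is untouched (365,255), and the gripper straddles the punch. I'll close it.

Request:
send_rows(
  motion=[0,0,0,0,2.8,0,0,0,0,2.8,0,0,0,0,2.8,0,0,0,0,2.8,0,0,0,0,2.8,0,0,0,0,2.8,0,0,0,0,2.8,0,0,0,0,2.8],
)

```text
time: 17.25
eef_pos: [0.4745, -0.3464, 0.089]
tcp_rot: [0.999, 0.044, -0.003, -0.011]
contact_force: [0.6, 0.3, -1.7]
opening: 0.386
```

```bash
python3 -c "
from h import *
to(.601,-.066,.25,4.5)"
```

```text
t 17.25 pos [ 0.4745 -0.3464  0.089 ] yaw 5.05 tilt 1.27 op 0.386 F [ 0.6  0.3 -1.7]
shift cm [ 14.98 -27.16 -15.61] spin 0.01
```

Request:
send_rows(
  motion=[0,0,-0.5,0,2.8,0,0,-1,0,2.8,0,0,-2,0,2.8,0,0,-3,0,2.8,0,0,-3,0,2.8,0,0,-3,0,2.8,0,0,-2,0,2.8,0,0,0,0,2.8,0,0,0,0,2.8],
)

```text
time: 18.15
eef_pos: [0.4729, -0.3463, 0.2369]
tcp_rot: [0.999, 0.044, -0.007, -0.015]
contact_force: [-1.1, 0.2, -4.4]
opening: 0.378
```

```bash
python3 -c "
from h import *
to(.601,-.066,.25,4.5)"
```

```text
t 18.15 pos [ 0.4729 -0.3463  0.2369] yaw 5.08 tilt 1.94 op 0.378 F [-1.1  0.2 -4.4]
shift cm [ 15.22 -26.82  -0.68] spin 0.01
```

```bash
python3 -c "
from h import *
p,d=cams.read_camera('side'); cv2.imwrite('pics/t4.png',cv2.resize(p[30:230,180:380,::-1],None,fx=3,fy=3))
to(.601,-.066,.25,4.5)"
```

```text
t 18.2 pos [ 0.473  -0.3464  0.2369] yaw 5.08 tilt 1.93 op 0.385 F [ 0.1 -0.5 -3.3]
shift cm [ 15.22 -26.83  -0.68] spin 0.01
```

View pics/t4.png

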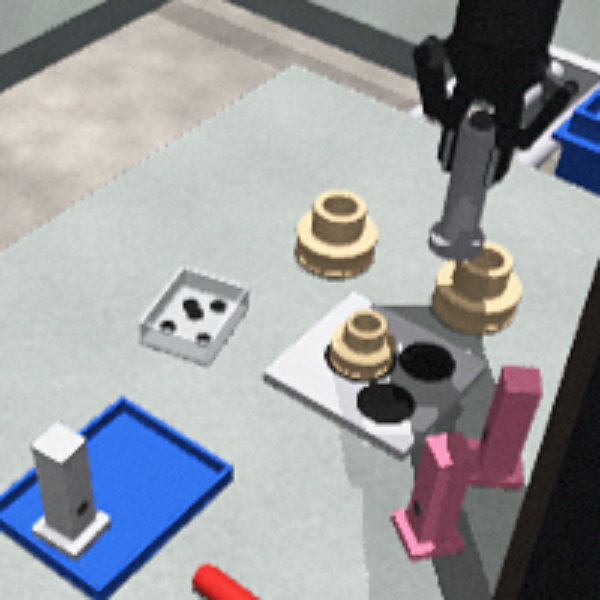

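Request:
send_rows(
  motion=[0.8,-1.4,-0.2,0,2.8,1.5,-2.7,-0.2,0,2.8,2,-3.5,-0.2,0,2.8,2,-3.5,-0.2,0,2.8,2,-3.5,-0.2,0,2.8,2,-3.5,-0.2,0,2.8,2,-3.5,-0.2,0,2.8,1.5,-2.5,0,0,2.8,0.8,-1.2,0,0,2.8,0,0,0,0,2.8,0,0,0,0,2.8],
  grip_force=70,
)

```text
time: 19.3
eef_pos: [0.594, -0.0613, 0.2386]
tcp_rot: [0.998, 0.044, -0.021, -0.025]
contact_force: [-0.5, -0.3, -4.3]
opening: 0.381
```

```bash
python3 -c "
from h import *
to(.601,-.066,.085,4.5)"
```

```text
t 19.3 pos [ 0.594  -0.0613  0.2386] yaw 5.1 tilt 3.76 op 0.381 F [-0.5 -0.3 -4.3]
shift cm [ 1.27  1.32 15.27] spin 0.01
```

Request:
send_rows(
  motion=[0.3,0.3,1,0,2.8,0.4,0.4,2,0,2.8,0.3,0.4,2.5,0,2.8,0.1,0.1,2.5,0,2.8,0,0,2,0,2.8,0,0,1.2,0,2.8,0,0,0.5,0,2.8,0,0,0,0,2.8],
)

```text
time: 20.1
eef_pos: [0.5982, -0.0777, 0.1118]
tcp_rot: [0.999, 0.037, -0.023, -0.024]
contact_force: [0.9, -0.3, -3.9]
opening: 0.378
```

```bash
python3 -c "
from h import *
to(.601,-.066,.085,4.5);print(R.from_quat(ctrl.get_state()['tcp_rot']).as_matrix()[:,2])"
```

```text
t 20.1 pos [ 0.5982 -0.0777  0.1118] yaw 4.33 tilt 3.78 op 0.378 F [ 0.9 -0.3 -3.9]
shift cm [ 0.49 -1.01  2.72] spin -0.003
[-0.04739236  0.04572616 -0.99782919]
```

Request:
send_rows(
  motion=[0.1,-0.2,0.5,0,2.8,0.1,-0.2,0.7,0,2.8,0,-0.1,0.7,0,2.8,0,0,0.5,0,2.8,0,0,0.2,0,2.8,0,0,0,0,2.8],
)

```text
time: 20.7
eef_pos: [0.6013, -0.0717, 0.0878]
tcp_rot: [0.999, 0.037, -0.019, -0.023]
contact_force: [-0.0, 0.6, -3.9]
opening: 0.377
```

```bash
python3 -c "
from h import *
to(.601,-.066,.080,4.5);print(R.from_quat(ctrl.get_state()['tcp_rot']).as_matrix()[:,2])"
```

```text
t 20.7 pos [ 0.6013 -0.0717  0.0878] yaw 4.33 tilt 3.41 op 0.377 F [-0.   0.6 -3.9]
shift cm [ 0.04 -0.53  0.81] spin -0.003
[-0.04041854  0.04352079 -0.99823458]
```

Request:
send_rows(
  motion=[0,0,0.3,0,2.8,0,0,0.2,0,2.8,0,0,0.1,0,2.8,0,0,0,0,2.8],
)

```text
time: 21.1
eef_pos: [0.6015, -0.0715, 0.0819]
tcp_rot: [0.999, 0.037, -0.019, -0.022]
contact_force: [-0.5, 0.3, -4.0]
opening: 0.385
```

Request:
send_rows(
  motion=[0,0,0.1,0,2.8,0,0,0.1,0,2.8,0,0,0,0,2.8],
)

```text
time: 21.4
eef_pos: [0.6016, -0.0716, 0.08]
tcp_rot: [0.999, 0.037, -0.019, -0.022]
contact_force: [-0.3, 0.2, -4.2]
opening: 0.382
```

```bash
python3 -c "
from h import *
to(.601,-.066,.080,4.5)
p,d=cams.read_camera('side'); cv2.imwrite('pics/t5.png',cv2.resize(p[80:280,120:320,::-1],None,fx=3,fy=3))"
```

```text
t 21.4 pos [ 0.6016 -0.0716  0.08  ] yaw 4.33 tilt 3.32 op 0.382 F [-0.3  0.2 -4.2]
shift cm [-0.02 -0.56  0.03] spin -0.003
```

View pics/t5.png

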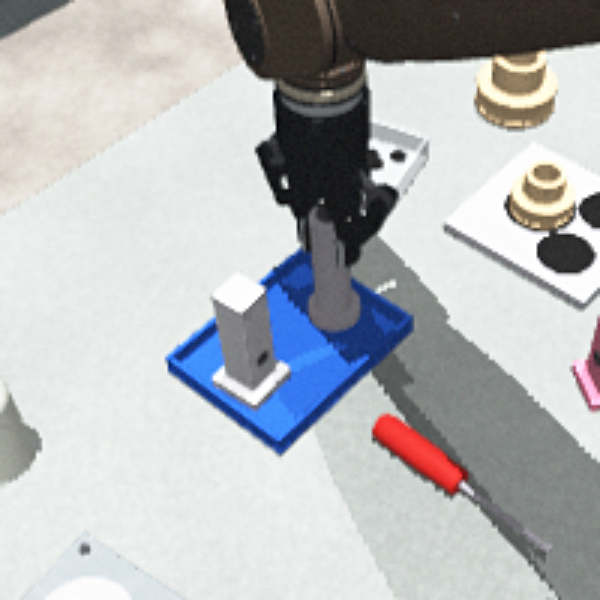

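Request:
send_rows(
  motion=[0,0,0.1,0,2.8,0,0,0.1,0,2.8,0,0,0,0,2.8],
)

```text
time: 21.75
eef_pos: [0.6021, -0.0716, 0.08]
tcp_rot: [0.999, 0.037, -0.018, -0.022]
contact_force: [-0.5, 0.3, -4.2]
opening: 0.384
```

Request:
send_rows(
  motion=[0,0,0.2,0,2.8,0,0,0.2,0,2.8,0,0,0,0,2.8],
)

```text
time: 22.05
eef_pos: [0.6028, -0.0718, 0.0801]
tcp_rot: [0.999, 0.038, -0.018, -0.022]
contact_force: [-0.5, -0.2, -3.6]
opening: 0.379
```

Request:
send_rows(
  motion=[0,0,0,0,3.6,0,0,0,0,4.2,0,0,0,0,6,0,0,0,0,6,0,0,0,0,6,0,0,0,0,6],
)

```text
time: 22.65
eef_pos: [0.6051, -0.0724, 0.0815]
tcp_rot: [0.999, 0.038, -0.015, -0.021]
contact_force: [1.6, -0.2, -0.2]
opening: 0.702
```

Request:
send_rows(
  motion=[0,0,-1,0,6,0,0,-2,0,6,0,0,-3,0,6,0,0,-3,0,6,0,0,-3,0,6,0,0,-2,0,6,0,0,-1,0,6,0,0,0,0,6],
)

```text
time: 23.45
eef_pos: [0.6102, -0.0789, 0.2412]
tcp_rot: [0.999, 0.038, -0.014, -0.021]
contact_force: [-0.1, 0.8, 1.3]
opening: 0.697
```

```bash
python3 -c "
from h import *
to(.528,-.305,.2,4.5);print(R.from_quat(ctrl.get_state()['tcp_rot']).as_matrix()[:,2])
p,d=cams.read_camera('side'); cv2.imwrite('pics/t6.png',cv2.resize(p[80:280,120:320,::-1],None,fx=3,fy=3))"
```

```text
t 23.45 pos [ 0.6102 -0.0789  0.2412] yaw 4.34 tilt 2.87 op 0.697 F [-0.1  0.8  1.3]
shift cm [-9.79 22.09  3.46] spin -0.003
[-0.02998218  0.04006398 -0.99874719]
```

View pics/t6.png

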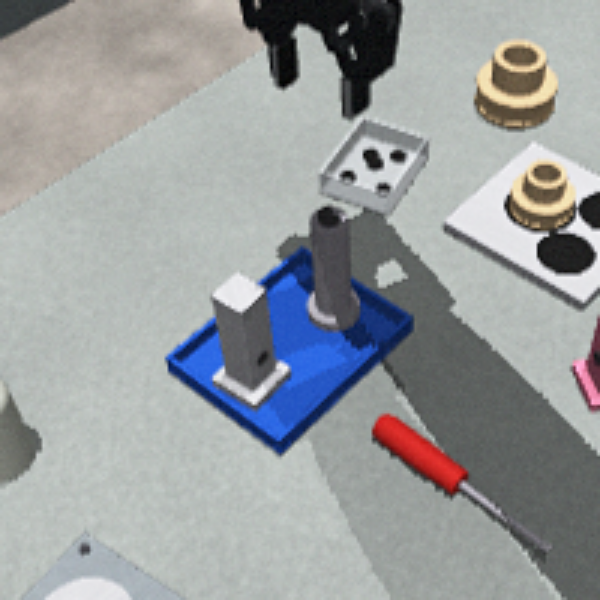

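Both tools stand in the tray (crop 250,340 and 332,265). The pulley is next.

Request:
send_rows(
  motion=[-1,2,0,0,6,-1.8,4,0,0,6,-1.9,4.4,0,0,6,-1.9,4.4,0,0,6,-1.8,4,0,0,6,-1,2,0,0,6,0,0.5,0,0,6,0,0,0,0,6,0,0,0,0,6],
)

```text
time: 24.4
eef_pos: [0.5245, -0.2997, 0.217]
tcp_rot: [0.999, 0.039, -0.024, -0.029]
contact_force: [0.2, -0.0, -0.3]
opening: 0.701
```

```bash
python3 -c "
from h import *
to(.528,-.305,.12,4.5);print(R.from_quat(ctrl.get_state()['tcp_rot']).as_matrix()[:,2])"
```

```text
t 24.4 pos [ 0.5245 -0.2997  0.217 ] yaw 4.61 tilt 4.34 op 0.701 F [ 0.2 -0.  -0.3]
shift cm [0.76 1.13 9.62] spin 0.002
[-0.05116824  0.05570927 -0.99713504]
```

Request:
send_rows(
  motion=[0.1,0.2,1,0,6,0.1,0.2,1,0,6,0.1,0.2,1,0,6,0.1,0.2,1,0,6,0.1,0.2,1,0,6,0,0.1,1,0,6,0,0,1,0,6,0,0,1,0,6,0,0,0.5,0,6,0,0,0,0,6],
)

```text
time: 25.4
eef_pos: [0.527, -0.3004, 0.1213]
tcp_rot: [0.998, 0.043, -0.026, -0.031]
contact_force: [-0.5, 0.1, -0.2]
opening: 0.702
```

```bash
python3 -c "
from h import *
to(.528,-.305,.12,4.5);print(R.from_quat(ctrl.get_state()['tcp_rot']).as_matrix()[:,2])"
```

```text
t 25.4 pos [ 0.527  -0.3004  0.1213] yaw 4.99 tilt 4.6 op 0.702 F [-0.5  0.1 -0.2]
shift cm [0.07 0.47 0.09] spin 0.009
[-0.05449029  0.05887657 -0.99677699]
```

Request:
send_rows(
  motion=[0,0,0,0,6,0,0,0,0,6,0,0,0,0,6,0,0,0,0,6,0,0,0,0,6,0,0,0,0,6,0,0,0,0,6,0,0,0,0,6],
)

```text
time: 26.2
eef_pos: [0.5283, -0.3016, 0.124]
tcp_rot: [0.998, 0.043, -0.024, -0.029]
contact_force: [-0.9, 0.1, 0.9]
opening: 0.7
```

```bash
python3 -c "
from h import *
to(.528,-.305,.12,4.5);print(R.from_quat(ctrl.get_state()['tcp_rot']).as_matrix()[:,2])"
```

```text
t 26.2 pos [ 0.5283 -0.3016  0.124 ] yaw 4.98 tilt 4.31 op 0.7 F [-0.9  0.1  0.9]
shift cm [-0.04  0.36  0.38] spin 0.008
[-0.05058575  0.05567781 -0.99716652]
```

Request:
send_rows(
  motion=[0,0,1,0,6,0,0,1.5,0,6,0,0,1.5,0,6,0,0,1.2,0,6,0,0,0.6,0,6,0,0,0.2,0,6,0,0,0,0,6],
)

```text
time: 26.9
eef_pos: [0.5234, -0.2966, 0.056]
tcp_rot: [0.998, 0.043, -0.026, -0.031]
contact_force: [-0.3, -0.2, 0.9]
opening: 0.703
```

```bash
python3 -c "
from h import *
to(.527,-.3035,.044,4.5);print(R.from_quat(ctrl.get_state()['tcp_rot']).as_matrix()[:,2])
p,d=cams.read_camera('side'); cv2.imwrite('pics/t7.png',cv2.resize(p[80:230,230:380,::-1],None,fx=4,fy=4))"
```

```text
t 26.9 pos [ 0.5234 -0.2966  0.056 ] yaw 4.98 tilt 4.61 op 0.703 F [-0.3 -0.2  0.9]
shift cm [0.36 0.79 1.14] spin 0.008
[-0.05465693  0.05901835 -0.99675948]
```

View pics/t7.png

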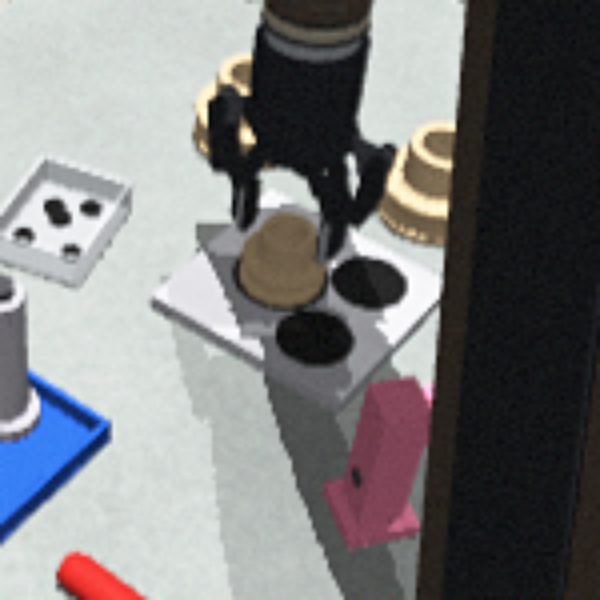

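The gripper straddles the hub (crop 285,235). I'll correct the last millimetres.

Request:
send_rows(
  motion=[0.2,0.3,0.3,0,6,0.1,0.3,0.3,0,6,0.1,0.2,0.3,0,6,0,0,0.2,0,6,0,0,0,0,6],
)

```text
time: 27.45
eef_pos: [0.5294, -0.3057, 0.0459]
tcp_rot: [0.998, 0.043, -0.024, -0.029]
contact_force: [1.3, -0.2, -0.6]
opening: 0.702
```

```bash
python3 -c "
from h import *
to(.527,-.3035,.044,4.5)"
```

```text
t 27.45 pos [ 0.5294 -0.3057  0.0459] yaw 4.97 tilt 4.32 op 0.702 F [ 1.3 -0.2 -0.6]
shift cm [-0.21 -0.23  0.22] spin 0.008
```

Request:
send_rows(
  motion=[-0.1,-0.1,0.2,0,5,0,0,0.1,0,3.6,0,0,0,0,3.6,0,0,0,0,3.6,0,0,0,0,3.6,0,0,0,0,3.6],
  grip_force=40,
)

```text
time: 28.05
eef_pos: [0.5282, -0.3047, 0.0439]
tcp_rot: [0.998, 0.043, -0.024, -0.029]
contact_force: [-0.0, -0.1, -0.3]
opening: 0.47
```

```bash
python3 -c "
from h import *
to(.527,-.3035,.044,4.5)"
```

```text
t 28.05 pos [ 0.5282 -0.3047  0.0439] yaw 4.99 tilt 4.28 op 0.47 F [-0.  -0.1 -0.3]
shift cm [-0.11 -0.13  0.  ] spin 0.009
```

Request:
send_rows(
  motion=[0,0,0,0,3.6,0,0,-0.3,0,3.6,0,0,-0.7,0,3.6,0,0,-1.5,0,3.6,0,0,-2,0,3.6,0,0,-2,0,3.6,0,0,-2,0,3.6,0,0,-2,0,3.6,0,0,-2,0,3.6,0,0,-2,0,3.6,0,0,-1,0,3.6,0,0,0,0,3.6],
)

```text
time: 29.25
eef_pos: [0.5368, -0.3136, 0.2135]
tcp_rot: [0.998, 0.043, -0.022, -0.027]
contact_force: [0.1, -0.3, -1.5]
opening: 0.474
```

```bash
python3 -c "
from h import *
to(.6,-.15,.22,4.5)
p,d=cams.read_camera('side'); cv2.imwrite('pics/t8.png',cv2.resize(p[60:230,210:380,::-1],None,fx=3.5,fy=3.5))
print(R.from_quat(ctrl.get_state()['tcp_rot']).as_matrix()[:,2])"
```

```text
t 29.25 pos [ 0.5368 -0.3136  0.2135] yaw 4.99 tilt 4.03 op 0.474 F [ 0.1 -0.3 -1.5]
shift cm [  7.69 -15.78  -0.08] spin 0.009
[-0.04750889  0.05299556 -0.99746397]
```

View pics/t8.png

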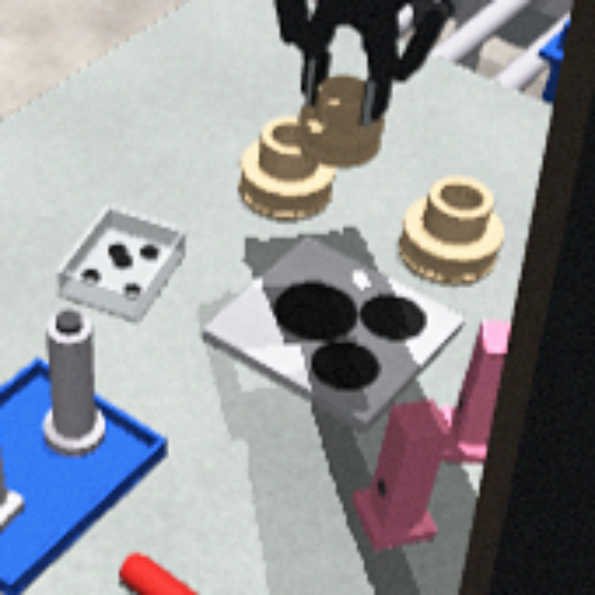

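Request:
send_rows(
  motion=[0.1,-1,-0.1,0,3.6,0.2,-2,-0.1,0,3.6,0.2,-2.5,-0.1,0,3.6,0.2,-2.5,-0.1,0,3.6,0.2,-2.5,-0.1,0,3.6,0.2,-2.5,-0.1,0,3.6,0.2,-2.5,-0.1,0,3.6,0.2,-2.5,-0.1,0,3.6,0.2,-2.5,-0.1,0,3.6,0.2,-2.5,-0.1,0,3.6,0.2,-2.5,-0.1,0,3.6,0.2,-2.5,-0.1,0,3.6],
)

```text
time: 30.5
eef_pos: [0.5248, -0.0057, 0.2277]
tcp_rot: [0.998, 0.044, -0.036, -0.037]
contact_force: [-0.9, -0.7, -1.8]
opening: 0.474
```

```bash
python3 -c "
from h import *
to(.523,.284,.2,4.5)
print(R.from_quat(ctrl.get_state()['tcp_rot']).as_matrix()[:,2])"
```

```text
t 30.5 pos [ 0.5248 -0.0057  0.2277] yaw 5.18 tilt 5.94 op 0.474 F [-0.9 -0.7 -1.8]
shift cm [  2.62 -28.58   4.84] spin 0.012
[-0.07474844  0.07149014 -0.99463653]
```

Request:
send_rows(
  motion=[0,0,0,0,3.6,0,0,0,0,3.6,0,0,0,0,3.6,0,0,0,0,3.6,0,0,0,0,3.6,0,0,0,0,3.6,0,0,0,0,3.6,0,0,0,0,3.6],
)

```text
time: 31.3
eef_pos: [0.5212, -0.0022, 0.2243]
tcp_rot: [0.997, 0.045, -0.039, -0.038]
contact_force: [0.1, -0.2, -1.3]
opening: 0.472
```

```bash
python3 -c "
from h import *
to(.523,.284,.2,4.5)
print(R.from_quat(ctrl.get_state()['tcp_rot']).as_matrix()[:,2])"
```

```text
t 31.3 pos [ 0.5212 -0.0022  0.2243] yaw 5.36 tilt 6.3 op 0.472 F [ 0.1 -0.2 -1.3]
shift cm [  3.03 -28.21   4.5 ] spin 0.015
[-0.08173368  0.07321728 -0.99396118]
```

Request:
send_rows(
  motion=[0,0,-2,0,3.6,0,0,-3,0,3.6,0,0,-3,0,3.6,0,0,-2,0,3.6,0,0,0,0,3.6],
)

```text
time: 31.8
eef_pos: [0.529, -0.0106, 0.3255]
tcp_rot: [0.997, 0.044, -0.041, -0.039]
contact_force: [0.5, -0.3, -0.7]
opening: 0.473
```

```bash
python3 -c "
from h import *
to(.523,.284,.2,4.5)
print(R.from_quat(ctrl.get_state()['tcp_rot']).as_matrix()[:,2])"
```

```text
t 31.8 pos [ 0.529  -0.0106  0.3255] yaw 5.27 tilt 6.49 op 0.473 F [ 0.5 -0.3 -0.7]
shift cm [  3.09 -28.28  14.7 ] spin 0.013
[-0.08545067  0.07405813 -0.99358622]
```

Request:
send_rows(
  motion=[0.2,-2,0.5,0,3.6,0.5,-4,1,0,3.6,0.5,-4.5,1.5,0,3.6,0.5,-4.5,1.5,0,3.6,0.5,-4.5,1.5,0,3.6,0.5,-4.5,1.5,0,3.6,0.4,-3,1.5,0,3.6,0.2,-1.2,1,0,3.6,0,0,0,0,3.6],
)

```text
time: 32.7
eef_pos: [0.5267, 0.2872, 0.2317]
tcp_rot: [0.997, 0.041, -0.046, -0.037]
contact_force: [0.5, -0.0, -0.1]
opening: 0.471
```

```bash
python3 -c "
from h import *
to(.5255,.282,.12,4.5)
print(R.from_quat(ctrl.get_state()['tcp_rot']).as_matrix()[:,2])"
```

```text
t 32.7 pos [0.5267 0.2872 0.2317] yaw 4.89 tilt 6.73 op 0.471 F [ 0.5 -0.  -0.1]
shift cm [ 0.83  1.37 11.07] spin 0.007
[-0.09457362  0.0691287  -0.99311482]
```

Request:
send_rows(
  motion=[0.2,0.3,1.5,0,3.6,0.2,0.4,2.5,0,3.6,0.2,0.4,2.5,0,3.6,0.1,0.2,2,0,3.6,0,0,1,0,3.6,0,0,0,0,3.6],
)

```text
time: 33.3
eef_pos: [0.5278, 0.2719, 0.1302]
tcp_rot: [0.998, 0.036, -0.045, -0.035]
contact_force: [-0.1, -0.2, -1.8]
opening: 0.473
```

```bash
python3 -c "
from h import *
to(.5255,.282,.1,4.5)
print(R.from_quat(ctrl.get_state()['tcp_rot']).as_matrix()[:,2])
p,d=cams.read_camera('side'); cv2.imwrite('pics/t9.png',cv2.resize(p[210:360,70:220,::-1],None,fx=4,fy=4))
p,d=cams.read_camera('top'); cv2.imwrite('pics/t10.png',cv2.resize(p[120:270,40:190,::-1],None,fx=4,fy=4))"
```

```text
t 33.3 pos [0.5278 0.2719 0.1302] yaw 4.37 tilt 6.54 op 0.473 F [-0.1 -0.2 -1.8]
shift cm [ 0.11 -0.8   3.09] spin -0.002
[-0.09231732  0.06658406 -0.99350092]
```

View pics/t9.png

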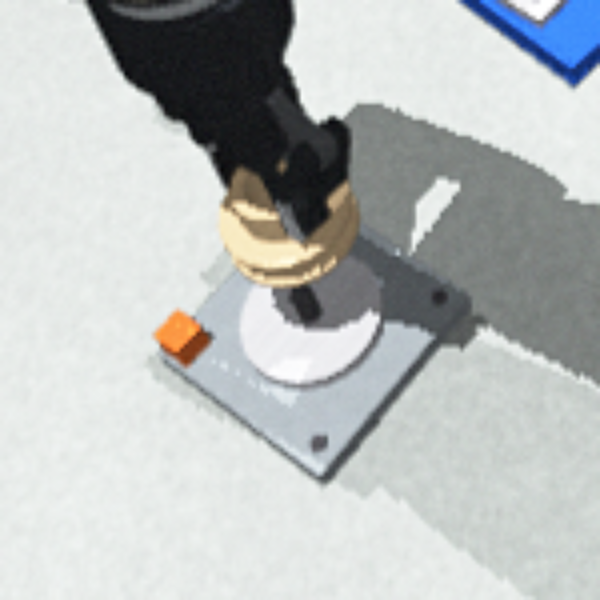

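View pics/t10.png

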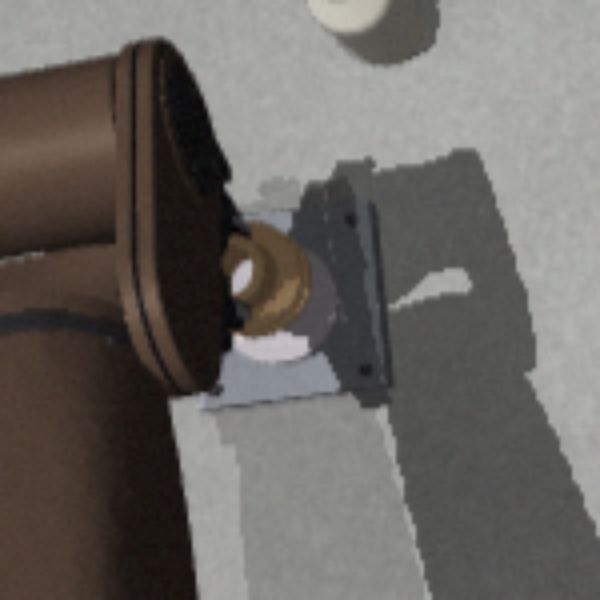

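Request:
send_rows(
  motion=[0,-0.3,0.5,0,3.6,0.1,-0.3,0.7,0,3.6,0,-0.1,0.7,0,3.6,0,0,0.3,0,3.6,0,0,0,0,3.6],
)

```text
time: 33.9
eef_pos: [0.5303, 0.2829, 0.1136]
tcp_rot: [0.998, 0.037, -0.039, -0.036]
contact_force: [-0.1, 0.1, -1.5]
opening: 0.47
```

```bash
python3 -c "
from h import *
to(.5255,.282,.1,4.5)
s=ctrl.get_state(); z=R.from_quat(s['tcp_rot']).as_matrix()[:,2]
b=s['eef_pos']+.029*z; print('pred pulley bottom',b,z)
p,d=cams.read_camera('side')
W=cloud('side',d); q=p.astype(int); beige=(q[...,0]>q[...,2]+40)&(q[...,0]<250)&(W[...,2]>.05)&(W[...,2]<.15)&(np.hypot(W[...,0]-.523,W[...,1]-.284)<.06)
pts=W[beige]; print(len(pts))
l=(pts-b)@z  # negative = up
print(np.histogram(-l,bins=np.arange(-.01,.06,.005)))
from scipy.optimize import least_squares
fl=pts[(-l>.0)&(-l<.024)]; M=R.from_quat(s['tcp_rot']).as_matrix(); xy=(fl-b)@M[:,:2]
r=least_squares(lambda c:np.hypot(xy[:,0]-c[0],xy[:,1]-c[1])-.033,[0,0],loss='soft_l1',f_scale=.002); print('centre off tool xy',r.x,np.std(r.fun),len(fl))
im=p.copy()
for a in np.linspace(0,6.28,60):
    for rr,h in((.033,0),(.033,.024),(.021,.048)):
        u=proj('side',b-z*h+rr*(np.cos(a)*M[:,0]+np.sin(a)*M[:,1]))[0].round().astype(int); im[u[1],u[0]]=[0,255,0]
u=proj('side',[[.523,.284,.06],[.523,.284,.03]]).round().astype(int)
for k in u: im[k[1],k[0]]=[255,0,0]
cv2.imwrite('pics/t11.png',cv2.resize(im[210:360,70:220,::-1],None,fx=4,fy=4,interpolation=0))"
```

```text
t 33.9 pos [0.5303 0.2829 0.1136] yaw 4.43 tilt 6.14 op 0.47 F [-0.1  0.1 -1.5]
shift cm [-0.38  0.16  1.39] spin -0.001
pred pulley bottom [0.52790284 0.28489556 0.08480532] [-0.08097773  0.06992108 -0.99426035]
395
(array([  0,   0,  53,  42,   4,  12, 169,  35,  12,  14,  10,  42,   2]), array([-0.01 , -0.005,  0.   ,  0.005,  0.01 ,  0.015,  0.02 ,  0.025,
        0.03 ,  0.035,  0.04 ,  0.045,  0.05 ,  0.055]))
centre off tool xy [0.00395382 0.00506176] 0.0042535215345534064 248
```

View pics/t11.png

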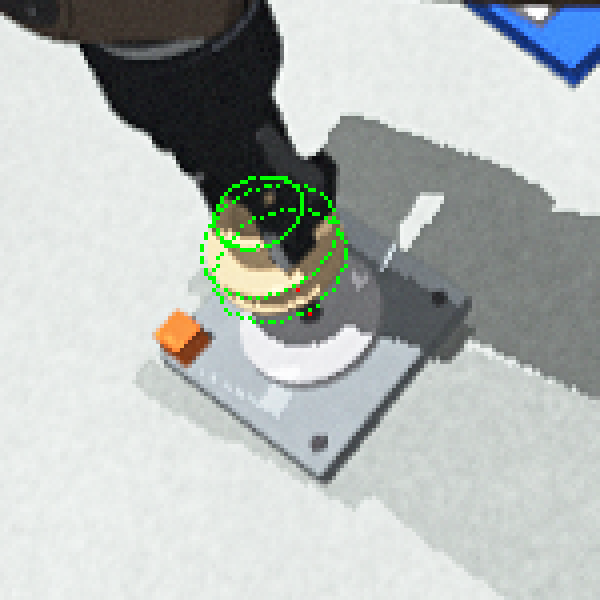

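Request:
send_rows(
  motion=[-0.3,0,0.5,0,3.6,-0.3,0.1,0.5,0,3.6,-0.1,0,0.5,0,3.6,0,0,0,0,3.6],
)

```text
time: 34.35
eef_pos: [0.5214, 0.2824, 0.0983]
tcp_rot: [0.998, 0.037, -0.039, -0.037]
contact_force: [0.1, -0.6, -1.1]
opening: 0.472
```

```bash
cat > fit.py <<'E'
from h import *
from scipy.optimize import least_squares
def fitp(show=None):
    s=ctrl.get_state(); M=R.from_quat(s['tcp_rot']).as_matrix(); z=M[:,2]; b0=s['eef_pos']+.029*z
    P=[]
    for c in('side','top'):
        p,d=cams.read_camera(c); W=cloud(c,d); q=p.astype(int)
        m=(q[...,0]>q[...,2]+35)&(q[...,0]<250)&(np.linalg.norm(W-(b0+[0,0,.02]),axis=-1)<.055)&(W[...,2]>.035)
        m&=~((q[...,0]>180)&(q[...,1]<120))
        P.append(W[m])
    n=[len(x) for x in P]; P=np.vstack(P)
    def sdf(t):
        u=np.array([t[3],t[4],1]);u/=np.linalg.norm(u); r=P-(b0+t[:3]); h=r@u; rr=np.linalg.norm(r-h[:,None]*u,axis=1)
        def cyl(R_,h0,h1):
            dx=rr-R_; dy=np.abs(h-(h0+h1)/2)-(h1-h0)/2
            return np.minimum(np.maximum(dx,dy),0)+np.hypot(np.maximum(dx,0),np.maximum(dy,0))
        e=np.minimum(cyl(.033,0,.024),cyl(.021,.0,.048)); return e
    best=least_squares(sdf,[0,0,0,-z[0],-z[1]],loss='soft_l1',f_scale=.002)
    print("n",n,"pulley bottom",(b0+best.x[:3]).round(4),"axis",best.x[3:].round(3),"pred",b0.round(4),(-z[:2]).round(3),"rms",np.sqrt(np.mean(sdf(best.x)**2)).round(4))
fitp(); to(.5255,.282,.1,4.5)
E
python3 fit.py
```

```text
n [428, 205] pulley bottom [0.5226 0.2816 0.0698] axis [ 0.01  -0.007] pred [0.5191 0.2844 0.0695] [ 0.081 -0.07 ] rms 0.0024
t 34.45 pos [0.5221 0.2825 0.0991] yaw 4.43 tilt 6.09 op 0.471 F [ 0.2  0.9 -1. ]
shift cm [ 0.32  0.07 -0.12] spin -0.001
```

Request:
send_rows(
  motion=[0.1,0,0.5,0,3.6,0.1,0,0.5,0,3.6,0.1,0,0.5,0,3.6,0,0,0.3,0,3.6,0,0,0,0,3.6],
)

```text
time: 34.95
eef_pos: [0.5245, 0.2842, 0.0798]
tcp_rot: [0.998, 0.037, -0.038, -0.037]
contact_force: [-0.3, -0.2, -0.9]
opening: 0.471
```

```bash
python3 fit.py
```

```text
n [421, 205] pulley bottom [0.5256 0.2835 0.0512] axis [ 0.016 -0.015] pred [0.5223 0.2862 0.051 ] [ 0.078 -0.071] rms 0.0023
t 35.05 pos [0.5248 0.2843 0.0804] yaw 4.42 tilt 6.02 op 0.471 F [-0.6 -0.8 -1.4]
shift cm [-0.09  0.08 -1.98] spin -0.001
```

Request:
send_rows(
  motion=[0,0.1,0.5,0,3.6,0,0.1,0.5,0,3.6,0,0,0.5,0,3.6,0,0,0.3,0,3.6,0,0,0,0,3.6],
)

```text
time: 35.55
eef_pos: [0.5236, 0.2835, 0.0611]
tcp_rot: [0.998, 0.037, -0.037, -0.037]
contact_force: [-0.1, 0.3, -1.1]
opening: 0.471
```

```bash
python3 fit.py
```

```text
n [400, 191] pulley bottom [0.525  0.2827 0.0325] axis [ 0.003 -0.009] pred [0.5214 0.2855 0.0322] [ 0.077 -0.071] rms 0.0023
t 35.65 pos [0.524  0.2836 0.0616] yaw 4.41 tilt 5.98 op 0.471 F [ 0.3 -0.8 -1.2]
shift cm [-0.13 -0.13 -3.84] spin -0.001
```

Request:
send_rows(
  motion=[0,0,0.2,0,3.6,0,0,0.1,0,3.6,0,0,0,0,4.4,0,0,0,0,5,0,0,0,0,6,0,0,0,0,6,0,0,0,0,6,0,0,0,0,6],
)

```text
time: 36.45
eef_pos: [0.5252, 0.2844, 0.0606]
tcp_rot: [0.998, 0.037, -0.035, -0.038]
contact_force: [0.5, 0.2, -0.3]
opening: 0.703
```

```bash
python3 fit.py
```

```text
n [344, 199] pulley bottom [0.5253 0.2833 0.0302] axis [-0.022 -0.007] pred [0.5231 0.2865 0.0317] [ 0.072 -0.073] rms 0.0028
t 36.55 pos [0.5252 0.2843 0.0605] yaw 4.42 tilt 5.89 op 0.703 F [ 1.  -0.4 -0.6]
shift cm [-0.25 -0.07 -3.95] spin -0.001
```

Request:
send_rows(
  motion=[0,0,-0.5,0,6,0,0,-1,0,6,0,0,-2,0,6,0,0,-3,0,6,0,0,-3,0,6,0,0,-3,0,6,0,0,-3,0,6,0,0,-1,0,6,0,0,0,0,6,0,0,0,0,6,0,0,0,0,6,0,0,0,0,6],
)

```text
time: 37.75
eef_pos: [0.5358, 0.2712, 0.2318]
tcp_rot: [0.998, 0.037, -0.037, -0.037]
contact_force: [0.4, -1.1, -0.0]
opening: 0.7
```

```bash
python3 fit.py; python3 -c "
from h import *
s=ctrl.get_state();print(s['qpos'].round(4),R.from_quat(s['tcp_rot']).as_matrix()[:,2].round(4))
p,d=cams.read_camera('side'); cv2.imwrite('pics/t12.png',cv2.resize(p[210:360,70:220,::-1],None,fx=4,fy=4))"
```

```text
n [0, 0] pulley bottom [0.5336 0.2732 0.203 ] axis [ 0.076 -0.071] pred [0.5336 0.2732 0.203 ] [ 0.076 -0.071] rms nan
t 37.85 pos [0.5358 0.2712 0.2317] yaw 4.42 tilt 5.99 op 0.704 F [-0.3 -0.3  0. ]
shift cm [-0.   -0.14 13.25] spin -0.001
[0.2623 0.1457 1.7438 0.0917 1.3087 0.1617] [-0.0764  0.0711 -0.9945]
  return _methods._mean(a, axis=axis, dtype=dtype,
  ret = ret.dtype.type(ret / rcount)
```

View pics/t12.png

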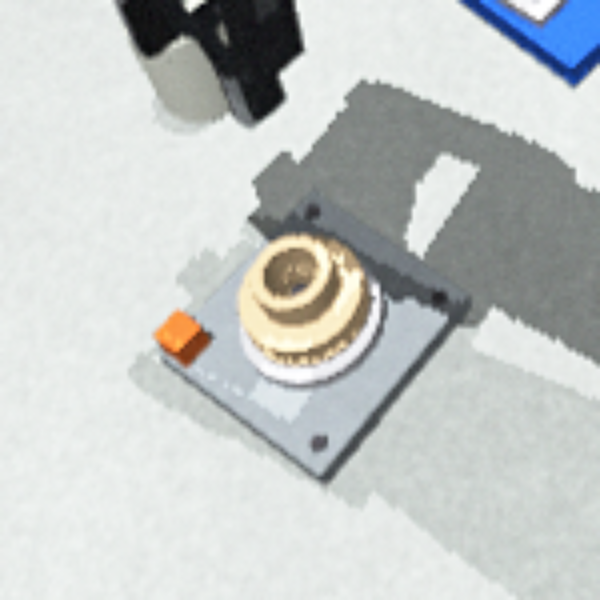

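Request:
send_rows(
  motion=[0,0,0,0,6,0,0,0,0,6,0,0,0,0,6,0,0,0,0,6,0,0,0,0,6,0,0,0,0,6,0,0,0,0,6,0,0,0,0,6,0,0,0,0,6,0,0,0,0,6,0,0,0,0,6,0,0,0,0,6],
)

```text
time: 39.1
eef_pos: [0.5357, 0.2712, 0.2312]
tcp_rot: [0.998, 0.037, -0.037, -0.037]
contact_force: [-1.2, 1.1, 0.9]
opening: 0.703
```

```bash
python3 -c "
from h import *
to(.602,.034,.24,4.5)
s=ctrl.get_state();print(s['qpos'].round(4),R.from_quat(s['tcp_rot']).as_matrix()[:,2].round(4))"
```

```text
t 39.1 pos [0.5357 0.2712 0.2312] yaw 4.42 tilt 6.01 op 0.703 F [-1.2  1.1  0.9]
shift cm [ 4.7  24.   -3.07] spin -0.001
[0.2624 0.1466 1.7439 0.0917 1.3085 0.1617] [-0.0771  0.0708 -0.9945]
```

The pulley is seated flat over the pin (crop 300,300; fitted height 30.2 mm, centre within about 3 mm). Next is back to the tray, keeping an eye on the tool's tilt, which has grown to 6°.

Request:
send_rows(
  motion=[0.4,2,-0.5,0,6,0.8,4,-0.5,0,6,0.8,4,-0.5,0,6,0.8,4,-0.5,0,6,0.8,4,-0.5,0,6,0.8,4,-0.3,0,6,0.4,2,-0.2,0,6],
)

```text
time: 39.8
eef_pos: [0.6049, 0.0294, 0.2398]
tcp_rot: [0.998, 0.041, -0.037, -0.037]
contact_force: [-0.1, 0.4, -1.1]
opening: 0.7
```

```bash
cat > st.py <<'E'
from h import *
import sys
a=[float(x) for x in sys.argv[1:]]
to(*a)
s=ctrl.get_state();q=s['qpos'];print(q.round(4),"pitch",(q[1]+q[2]+q[4]-np.pi).round(4),R.from_quat(s['tcp_rot']).as_matrix()[:,2].round(4))
E
python3 st.py .602 .034 .24 4.5
```

```text
t 39.8 pos [0.6049 0.0294 0.2398] yaw 4.88 tilt 5.97 op 0.7 F [-0.1  0.4 -1.1]
shift cm [-0.25 -0.48  0.03] spin 0.007
[-0.1436  0.1702  1.7012  0.0609  1.3563 -0.2416] pitch 0.086 [-0.076   0.071  -0.9946]
```

Request:
send_rows(
  motion=[0,0,0,0,6,0,0,0,0,6,0,0,0,0,6],
)

```text
time: 40.1
eef_pos: [0.6053, 0.0272, 0.2395]
tcp_rot: [0.998, 0.039, -0.037, -0.037]
contact_force: [-0.4, 0.6, -0.1]
opening: 0.698
```

```bash
python3 st.py .602 .034 .24 4.5
```

```text
t 40.1 pos [0.6053 0.0272 0.2395] yaw 4.62 tilt 6.0 op 0.698 F [-0.4  0.6 -0.1]
shift cm [-0.28 -0.7   0.03] spin 0.002
[-0.1474  0.1712  1.7005  0.0613  1.3563 -0.2409] pitch 0.0865 [-0.0761  0.0718 -0.9945]
```

Request:
send_rows(
  motion=[4.5,0,-0.3,0,6,4.5,0,-0.3,0,6,4.5,0,-0.3,0,6,0,0,0,0,6,0,0,0,0,6],
)

```text
time: 40.6
eef_pos: [0.7386, 0.0471, 0.2307]
tcp_rot: [0.997, 0.043, -0.044, -0.039]
contact_force: [-0.9, 0.5, 0.4]
opening: 0.702
```

```bash
python3 st.py .602 .034 .24 4.5
```

```text
t 40.6 pos [0.7386 0.0471 0.2307] yaw 5.15 tilt 6.7 op 0.702 F [-0.9  0.5  0.4]
shift cm [-13.75   0.1    0.21] spin 0.011
[-0.0952  0.4775  1.3321  0.0656  1.4296 -0.194 ] pitch 0.0976 [-0.0904  0.0739 -0.9932]
```

Request:
send_rows(
  motion=[-1.5,0,0.1,0,6,-1.5,0,0.1,0,6,-1.5,0,0.1,0,6,-1.5,0,0.1,0,6,-1.5,0,0.1,0,6,-1.5,0,0.1,0,6,-1.5,0,0.1,0,6,-1.5,0,0.1,0,6,-1.5,0,0.1,0,6,0,0,0,0,6,0,0,0,0,6],
)

```text
time: 41.7
eef_pos: [0.5852, 0.0457, 0.2413]
tcp_rot: [0.997, 0.05, -0.04, -0.039]
contact_force: [0.6, -0.4, 0.1]
opening: 0.705
```

```bash
python3 st.py .602 .034 .24 4.5
```

```text
t 41.7 pos [0.5852 0.0457 0.2413] yaw 5.89 tilt 6.4 op 0.705 F [ 0.6 -0.4  0.1]
shift cm [ 1.56  1.33 -0.1 ] spin 0.024
[-0.1219  0.1314  1.7424  0.0639  1.3608 -0.2377] pitch 0.093 [-0.084   0.0732 -0.9938]
```

Request:
send_rows(
  motion=[1.5,0,-0.1,0,6,2,0,-0.1,0,6,2,0,-0.1,0,6,2,0,-0.1,0,6,2,0,-0.1,0,6,2,0,-0.1,0,6,2,0,-0.1,0,6,1.5,0,-0.1,0,6,0,0,0,0,6],
)

```text
time: 42.6
eef_pos: [0.7421, 0.0648, 0.2402]
tcp_rot: [0.997, 0.051, -0.037, -0.039]
contact_force: [0.0, -0.0, -0.6]
opening: 0.7
```

```bash
python3 st.py .602 .034 .24 4.5
```

```text
t 42.6 pos [0.7421 0.0648 0.2402] yaw 6.07 tilt 6.11 op 0.7 F [ 0.  -0.  -0.6]
shift cm [-14.22   1.66   0.88] spin 0.027
[-0.0716  0.4741  1.3191  0.0681  1.4313 -0.187 ] pitch 0.0829 [-0.0772  0.0731 -0.9943]
```

Request:
send_rows(
  motion=[-5,0,0.2,0,6,-5,0,0.2,0,6,-4.5,0,0.2,0,6,0,0,0,0,6,0,0,0,0,6],
)

```text
time: 43.1
eef_pos: [0.5894, 0.0507, 0.234]
tcp_rot: [0.997, 0.052, -0.045, -0.04]
contact_force: [-0.1, 0.4, -0.3]
opening: 0.701
```

```bash
python3 st.py .602 .034 .24 4.5
```

```text
t 43.1 pos [0.5894 0.0507 0.234 ] yaw 6.17 tilt 6.83 op 0.701 F [-0.1  0.4 -0.3]
shift cm [ 1.01  1.73 -0.84] spin 0.029
[-0.1127  0.1519  1.7334  0.065   1.3577 -0.2338] pitch 0.1014 [-0.0928  0.0744 -0.9929]
```

Request:
send_rows(
  motion=[1,0.2,-0.1,0.03,6,1,0.2,-0.1,0,6,1,0.2,-0.1,0,6,1,0.2,-0.1,0,6,1,0.2,-0.1,0,6,1,0.2,-0.1,0,6,1,0.2,-0.1,0,6,1,0.2,-0.1,0,6,1,0.2,-0.1,0,6,1,0.2,-0.1,0,6,1,0.2,-0.1,0,6,1,0.2,-0.1,0,6],
)

```text
time: 44.3
eef_pos: [0.7282, 0.0345, 0.2348]
tcp_rot: [0.998, 0.039, -0.042, -0.039]
contact_force: [0.4, -0.4, 0.8]
opening: 0.702
```

```bash
python3 st.py .602 .034 .24 4.5
```

```text
t 44.3 pos [0.7282 0.0345 0.2348] yaw 4.66 tilt 6.5 op 0.702 F [ 0.4 -0.4  0.8]
shift cm [-12.59  -0.94   0.57] spin 0.003
[-0.1135  0.4484  1.364   0.0643  1.4236 -0.2041] pitch 0.0943 [-0.0859  0.0738 -0.9936]
```

Request:
send_rows(
  motion=[-1,0,0.1,0,6,-1,0,0.1,0,6,-1,0,0.1,0,6,-1,0,0.1,0,6,-1,0,0.1,0,6,-1,0,0.1,0,6,-1,0,0.1,0,6,-1,0,0.1,0,6,-1,0,0.1,0,6,-1,0,0.1,0,6,-1,0,0.1,0,6,-1,0,0.1,0,6],
)

```text
time: 45.5
eef_pos: [0.5953, 0.0255, 0.2322]
tcp_rot: [0.998, 0.04, -0.043, -0.039]
contact_force: [0.0, 0.5, 0.3]
opening: 0.704
```

```bash
python3 st.py .602 .034 .24 4.5
```

```text
t 45.5 pos [0.5953 0.0255 0.2322] yaw 4.78 tilt 6.59 op 0.704 F [0.  0.5 0.3]
shift cm [ 0.67 -0.85 -0.77] spin 0.005
[-0.1526  0.1616  1.7255  0.0609  1.3534 -0.2487] pitch 0.0989 [-0.088   0.0736 -0.9934]
```

```bash
cat > tops.py <<'E'
from h import *
def tops(cx,cy,z0,z1,c,r=.06):
    p,d=cams.read_camera(c); W=cloud(c,d)
    m=(np.hypot(W[...,0]-cx,W[...,1]-cy)<r)&(W[...,2]>z0)&(W[...,2]<z1)
    P=W[m]
    if len(P)<8: print(c,"few",len(P)); return
    q=cv2.minAreaRect((P[:,:2]*1000).astype(np.float32)); print(c,len(P),np.round(q[0],1),np.round(q[1],1),round(q[2],1),"zmed",np.median(P[:,2]).round(4))
if __name__=="__main__":
    for c in("side","top"):
        tops(.603,.033,.118,.13,c,.035); tops(.602,-.07,.112,.13,c,.03)
        tops(.603,.033,.007,.03,c,.04); tops(.602,-.07,.007,.025,c,.04)
    p,d=cams.read_camera('top'); cv2.imwrite('pics/t13.png',cv2.resize(p[100:250,150:350,::-1],None,fx=3.5,fy=3.5))
E
python3 tops.py
```

```text
side 162 [599.6  37. ] [33.4 33.7] 2.9 zmed 0.1243
side 101 [598. -69.] [32.2 30.1] 18.7 zmed 0.1248
side 224 [596.5  37.7] [70.3 62.4] 48.4 zmed 0.0163
side 165 [594.7 -73. ] [59.3 57.2] 41.5 zmed 0.0158
top few 0
top 112 [600.5 -71.6] [32.  32.3] 0.0 zmed 0.1263
top few 6
top 180 [595.8 -67.9] [72.1 62.8] 89.5 zmed 0.0166
```

View pics/t13.png

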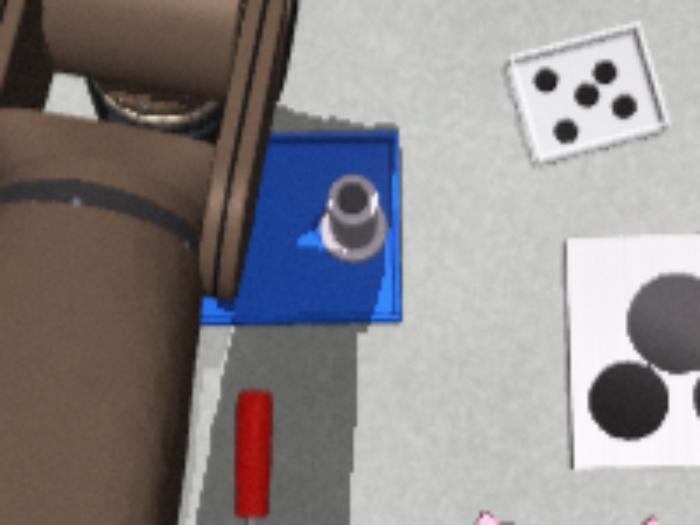

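```bash
python3 st.py .600 .036 .15 4; python3 st.py .600 .036 .084 4
```

```text
t 45.95 pos [0.5969 0.0255 0.2319] yaw 4.77 tilt 6.6 op 0.705 F [0.2 0.4 0.8]
shift cm [ 1.07 -0.36  8.19] spin 0.014
[-0.1523  0.1654  1.7218  0.0609  1.3535 -0.2484] pitch 0.099 [-0.0882  0.0737 -0.9934]
t 45.95 pos [0.5969 0.0255 0.2319] yaw 4.77 tilt 6.6 op 0.705 F [0.2 0.4 0.8]
shift cm [ 1.61  0.17 14.75] spin 0.014
[-0.1523  0.1654  1.7218  0.0609  1.3535 -0.2484] pitch 0.099 [-0.0882  0.0737 -0.9934]
```

Request:
send_rows(
  motion=[0.2,-0.1,1,0.014,6,0.2,-0.1,1.5,0,6,0.2,-0.1,1.5,0,6,0.2,-0.1,1.5,0,6,0.2,0,1.5,0,6,0.1,0,0.8,0,6,0,0,0,0,6],
)

```text
time: 46.65
eef_pos: [0.5996, 0.0374, 0.1433]
tcp_rot: [0.998, 0.032, -0.046, -0.039]
contact_force: [0.3, -0.7, 0.5]
opening: 0.702
```

```bash
python3 st.py .600 .036 .084 4
```

```text
t 46.65 pos [0.5996 0.0374 0.1433] yaw 3.93 tilt 6.89 op 0.702 F [ 0.3 -0.7  0.5]
shift cm [0.56 0.62 5.87] spin -0.001
[-0.1323  0.2603  1.7804  0.0658  1.2051 -0.224 ] pitch 0.1042 [-0.0941  0.0745 -0.9928]
```

Request:
send_rows(
  motion=[0.1,0.1,1,0,6,0.1,0.1,1.3,0,6,0.1,0.1,1.3,0,6,0.1,0.1,1.2,0,6,0.1,0.1,0.7,0,6,0,0,0,0,6,0,0,0,0,6],
)

```text
time: 47.35
eef_pos: [0.6004, 0.0364, 0.0834]
tcp_rot: [0.998, 0.032, -0.045, -0.039]
contact_force: [0.4, 0.7, -0.0]
opening: 0.698
```

```bash
python3 st.py .600 .036 .084 4
```

```text
t 47.35 pos [0.6004 0.0364 0.0834] yaw 3.9 tilt 6.82 op 0.698 F [ 0.4  0.7 -0. ]
shift cm [-0.05  0.04 -0.06] spin -0.002
[-0.1337  0.3351  1.8087  0.0687  1.101  -0.2325] pitch 0.1032 [-0.0928  0.0742 -0.9929]
```

Right on. Close gently.

Request:
send_rows(
  motion=[0,0,0,0,4,0,0,0,0,3.4,0,0,0,0,2.6,0,0,0,0,2.6,0,0,0,0,2.6,0,0,0,0,2.6,0,0,0,0,2.6,0,0,0,0,2.6,0,0,0,0,2.6],
  grip_force=30,
)

```text
time: 48.25
eef_pos: [0.6027, 0.0363, 0.0856]
tcp_rot: [0.998, 0.032, -0.042, -0.038]
contact_force: [0.7, -0.7, -1.4]
opening: 0.373
```

```bash
python3 st.py .600 .036 .084 4
```

```text
t 48.25 pos [0.6027 0.0363 0.0856] yaw 3.89 tilt 6.49 op 0.373 F [ 0.7 -0.7 -1.4]
shift cm [-0.26  0.03  0.18] spin -0.002
[-0.1335  0.333   1.8064  0.0692  1.0983 -0.2326] pitch 0.0961 [-0.0858  0.0737 -0.9936]
```

Request:
send_rows(
  motion=[0,0,0,0,2.6,0,0,0,0,2.6,0,0,0,0,2.6,0,0,0,0,2.6,0,0,0,0,2.6,0,0,0,0,2.6],
  grip_force=80,
)

```text
time: 48.85
eef_pos: [0.6027, 0.0364, 0.0858]
tcp_rot: [0.998, 0.032, -0.042, -0.038]
contact_force: [-0.4, 0.1, -0.8]
opening: 0.366
```

```bash
python3 st.py .600 .036 .084 4;python3 -c "
from h import *
p,d=cams.read_camera('side'); cv2.imwrite('pics/t14.png',cv2.resize(p[120:270,130:280,::-1],None,fx=4,fy=4))"
```

```text
t 48.85 pos [0.6027 0.0364 0.0858] yaw 3.89 tilt 6.5 op 0.366 F [-0.4  0.1 -0.8]
shift cm [-0.26  0.03  0.2 ] spin -0.002
[-0.1335  0.3329  1.8063  0.0693  1.0986 -0.2326] pitch 0.0961 [-0.0858  0.0738 -0.9936]
```

View pics/t14.png

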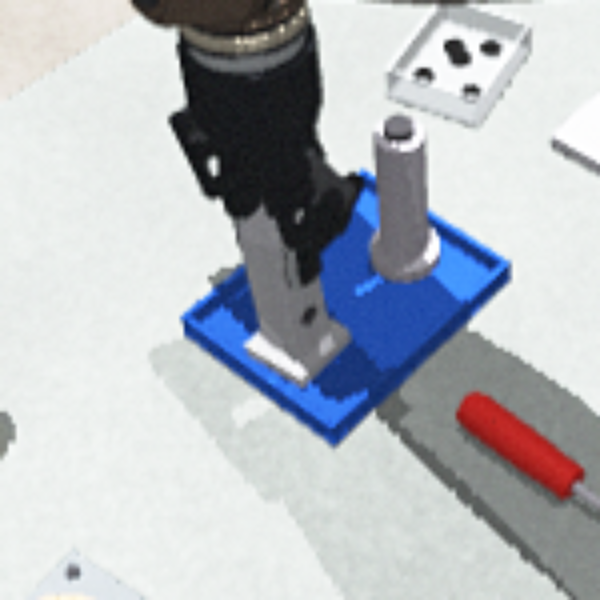

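Request:
send_rows(
  motion=[0,0,-0.5,0,2.6,0,0,-1,0,2.6,0,0,-1.5,0,2.6,0,0,-2,0,2.6,0,0,-2,0,2.6,0,0,-2,0,2.6,0,0,-2,0,2.6,0,0,-2,0,2.6,0,0,-1.5,0,2.6,0,0,-0.5,0,2.6,0,0,0,0,2.6],
)

```text
time: 50.0
eef_pos: [0.6135, 0.0243, 0.2451]
tcp_rot: [0.998, 0.032, -0.046, -0.038]
contact_force: [0.1, -0.9, -4.3]
opening: 0.364
```

```bash
python3 st.py .48 -.26 .25 4
```

```text
t 50.0 pos [0.6135 0.0243 0.2451] yaw 3.91 tilt 6.8 op 0.364 F [ 0.1 -0.9 -4.3]
shift cm [-15.24  27.43  -1.31] spin -0.002
[-0.1495  0.1947  1.664   0.0592  1.3868 -0.228 ] pitch 0.1039 [-0.0934  0.0729 -0.993 ]
```

Request:
send_rows(
  motion=[-0.5,1,-0.2,0,2.6,-1,1.8,-0.2,0,2.6,-1.1,2,-0.2,0,2.6,-1.1,2,-0.2,0,2.6,-1.1,2,-0.2,0,2.6,-1.1,2,-0.2,0,2.6,-1.1,2,-0.2,0,2.6,-1.1,2,-0.2,0,2.6,-1.1,2,-0.2,0,2.6,-1.1,2,-0.2,0,2.6,-1.1,2,-0.2,0,2.6],
)

```text
time: 51.1
eef_pos: [0.501, -0.2005, 0.2463]
tcp_rot: [0.997, 0.034, -0.06, -0.042]
contact_force: [0.7, 0.3, -3.1]
opening: 0.365
```

```bash
python3 st.py .48 -.26 .25 4
```

```text
t 51.1 pos [ 0.501  -0.2005  0.2463] yaw 4.2 tilt 8.38 op 0.365 F [ 0.7  0.3 -3.1]
shift cm [-2.56  5.75 -0.59] spin 0.003
[-0.5697  0.0583  1.8139  0.002   1.4157 -0.6382] pitch 0.1463 [-0.1216  0.0803 -0.9893]
```

Request:
send_rows(
  motion=[-0.7,1.6,-0.2,0,2.6,-0.6,1.6,-0.2,0,2.6,-0.5,1.2,0,0,2.6,0,0.5,0,0,2.6,0,0,0,0,2.6,0,0,0,0,2.6],
)

```text
time: 51.7
eef_pos: [0.4802, -0.255, 0.2417]
tcp_rot: [0.996, 0.031, -0.064, -0.046]
contact_force: [0.3, 0.8, -3.6]
opening: 0.369
```

```bash
python3 st.py .478 -.277 .15 4
cat > rfit.py <<'E'
from h import *
import sys
from scipy.optimize import least_squares
def fit(kind,hb):  # hb: TCP height above foot along axis
    s=ctrl.get_state(); M=R.from_quat(s['tcp_rot']).as_matrix(); z=M[:,2]; b0=s['eef_pos']+hb*np.array([z[0],z[1],z[2]])
    yaw=np.arctan2(M[1,0],M[0,0])
    P=[];n=[]
    for c in('side','top'):
        p,d=cams.read_camera(c); W=cloud(c,d); q=p.astype(int)
        h=(W-b0)@(-z); rad=np.linalg.norm((W-b0)+h[...,None]*z,axis=-1)
        m=(rad<.042)&(h>-.006)&(h<.062)&(q.mean(-1)>45)
        if c=="side": P.append(W[m])
        n.append(int(m.sum()))
        if c=="side":
            im=p.copy(); im[m]=[0,255,0]; cv2.imwrite('pics/rf.png',cv2.resize(im[40:290,150:400,::-1],None,fx=2.4,fy=2.4,interpolation=0))
    P=np.vstack(P)
    def sd(t):
        u=np.array([t[3],t[4],1]);u/=np.linalg.norm(u)
        r=P-(b0+t[:3]); h=r@u; x=np.array([np.cos(yaw),np.sin(yaw),0]);x-=x@u*u;x/=np.linalg.norm(x);y=np.cross(u,x)
        X,Y=r@x,r@y
        def box(a,h0,h1):
            if kind=="riser": Q=np.c_[abs(X)-a,abs(Y)-a,abs(h-(h0+h1)/2)-(h1-h0)/2]
            else: Q=np.c_[np.hypot(X,Y)-a,abs(h-(h0+h1)/2)-(h1-h0)/2]
            return np.minimum(Q.max(1),0)+np.linalg.norm(np.maximum(Q,0),axis=1)
        return np.minimum(box(.025,0,.012),box(.016 if kind=="riser" else .017,0,.12))
    reg=lambda t:np.r_[sd(t),(t[3]+z[0])*.02,(t[4]+z[1])*.02]
    b=least_squares(reg,[0,0,0,-z[0],-z[1]],loss='soft_l1',f_scale=.002)
    print(n,"foot",(b0+b.x[:3]).round(4),"axis",b.x[3:].round(3),"pred",b0.round(4),(-z[:2]).round(3),"rms",np.sqrt(np.mean(sd(b.x)**2)).round(4))
fit(sys.argv[1],float(sys.argv[2]))
E
python3 rfit.py riser .080
```

```text
t 51.7 pos [ 0.4802 -0.255   0.2417] yaw 3.92 tilt 9.08 op 0.369 F [ 0.3  0.8 -3.6]
shift cm [0.79 3.05 8.89] spin -0.001
[-0.669   0.0791  1.8012 -0.0128  1.4192 -0.7284] pitch 0.158 [-0.1313  0.0877 -0.9875]
[450, 0] foot [ 0.4713 -0.2542  0.1622] axis [ 0.107 -0.011] pred [ 0.4697 -0.248   0.1627] [ 0.131 -0.088] rms 0.0009
```

View pics/rf.png

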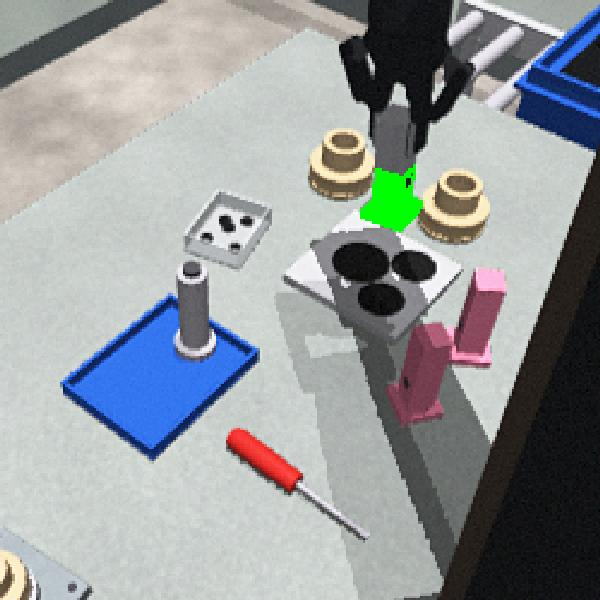

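```bash
python3 - <<'E'
from h import *
from scipy.optimize import least_squares
a=np.load("pics/side0.npz"); W=cloud("side",a["d"])
for kind,c in(("riser",(.470,-.269)),("punch",(.473,-.345))):
    m=(np.hypot(W[...,0]-c[0],W[...,1]-c[1])<(.030 if kind=="riser" else .026))&(W[...,2]>.019)&(W[...,2]<.14)
    P=W[m]
    def sd(t,P=P):
        r=P-[t[0],t[1],.015]; h=r[:,2]; cs,sn=np.cos(t[2]),np.sin(t[2]); X=r[:,0]*cs+r[:,1]*sn; Y=-r[:,0]*sn+r[:,1]*cs
        def box(a,h0,h1):
            Q=np.c_[abs(X)-a,abs(Y)-a,abs(h-(h0+h1)/2)-(h1-h0)/2] if kind=="riser" else np.c_[np.hypot(X,Y)-a,abs(h-(h0+h1)/2)-(h1-h0)/2]
            return np.minimum(Q.max(1),0)+np.linalg.norm(np.maximum(Q,0),axis=1)
        e=np.minimum(box(.025,0,.012),box(.016 if kind=="riser" else .017,0,.12 if kind=="riser" else .122))
        return e if kind=="riser" else np.minimum(e,box(.010,.1,.13))
    b=least_squares(sd,[*c,.08],loss='soft_l1',f_scale=.002); print(kind,len(P),b.x.round(4),np.sqrt(np.mean(sd(b.x)**2)))
E
```

```text
riser 597 [ 0.4693 -0.2691  0.0798] 0.0010993707762738793
punch 386 [ 0.4731 -0.3468  6.5798] 0.0011733967911514763
```

```bash
python3 st.py .4782 -.2699 .117 4.57
```

```text
t 51.8 pos [ 0.4803 -0.2548  0.2419] yaw 3.96 tilt 9.06 op 0.367 F [-0.3 -0.5 -3.8]
shift cm [ 1.25  2.68 12.23] spin -0.011
[-0.6684  0.0789  1.8011 -0.0129  1.4192 -0.7284] pitch 0.1576 [-0.1311  0.0872 -0.9875]
```

Request:
send_rows(
  motion=[0.1,0.3,0.7,-0.011,2.6,0.2,0.3,1.3,0,2.6,0.2,0.3,1.5,0,2.6,0.2,0.3,1.5,0,2.6,0.2,0.3,1.5,0,2.6,0.2,0.3,1.5,0,2.6,0.1,0.3,1.5,0,2.6,0.1,0.3,1,0,2.6,0,0.1,0.7,0,2.6,0,0,0,0,2.6],
)

```text
time: 52.8
eef_pos: [0.4788, -0.2654, 0.1125]
tcp_rot: [0.996, 0.039, -0.067, -0.049]
contact_force: [-0.0, -0.1, -3.7]
opening: 0.366
```

```bash
python3 st.py .4782 -.2699 .11 4.57; python3 rfit.py riser .080
```

```text
t 52.8 pos [ 0.4788 -0.2654  0.1125] yaw 4.93 tilt 9.53 op 0.366 F [-0.  -0.1 -3.7]
shift cm [-0.07  0.47  0.21] spin 0.006
[-0.6844  0.2285  1.8853 -0.0164  1.1936 -0.7564] pitch 0.1658 [-0.1374  0.0925 -0.9862]
[349, 0] foot [ 0.4692 -0.2635  0.033 ] axis [ 0.118 -0.026] pred [ 0.4678 -0.258   0.0336] [ 0.137 -0.092] rms 0.0011
```

View pics/rf.png

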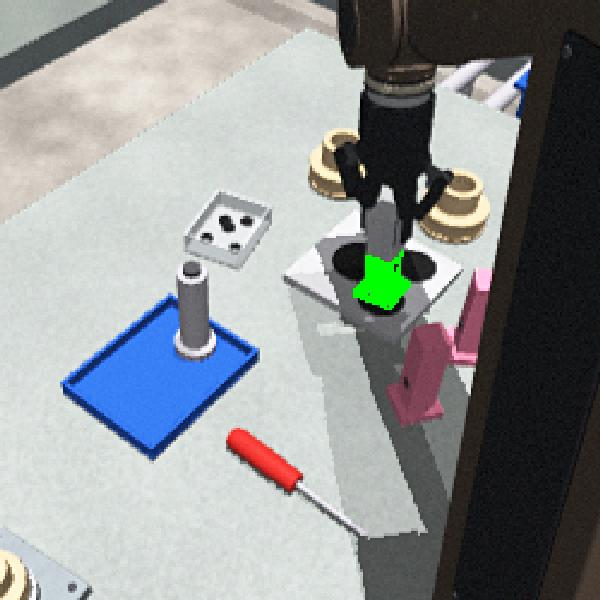

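Request:
send_rows(
  motion=[0.1,0.3,0.4,0,2.6,0.1,0.3,0.4,0,2.6,0,0.1,0.4,0,2.6,0,0,0.2,0,2.6,0,0,0,0,2.6],
)

```text
time: 53.4
eef_pos: [0.4823, -0.2734, 0.1012]
tcp_rot: [0.996, 0.04, -0.064, -0.046]
contact_force: [-1.0, 0.6, -4.0]
opening: 0.366
```

```bash
python3 st.py .4782 -.2699 .097 4.57; python3 rfit.py riser .080
```

```text
t 53.4 pos [ 0.4823 -0.2734  0.1012] yaw 4.9 tilt 8.99 op 0.366 F [-1.   0.6 -4. ]
shift cm [-0.32 -0.34  0.5 ] spin 0.006
[-0.6914  0.2525  1.8788 -0.0177  1.1665 -0.7626] pitch 0.1562 [-0.1302  0.0866 -0.9877]
[356, 21] foot [ 0.4744 -0.2724  0.0214] axis [ 0.092 -0.008] pred [ 0.4718 -0.2665  0.0222] [ 0.13  -0.087] rms 0.0029
```

Request:
send_rows(
  motion=[-0.2,-0.2,0.2,0,2.6,-0.1,-0.1,0.2,0,2.6,0,0,0,0,2.6,0,0,0,0,2.6],
)

```text
time: 53.9
eef_pos: [0.4784, -0.27, 0.0983]
tcp_rot: [0.996, 0.04, -0.063, -0.046]
contact_force: [0.8, 0.0, -3.9]
opening: 0.367
```

```bash
sed -i 's/(h>-.006)/(h>.001)/' rfit.py; python3 st.py .4782 -.2699 .097 4.57; python3 rfit.py riser .080
```

```text
t 53.9 pos [ 0.4784 -0.27    0.0983] yaw 4.91 tilt 8.94 op 0.367 F [ 0.8  0.  -3.9]
shift cm [-0.    0.    0.13] spin 0.006
[-0.691   0.2458  1.8931 -0.0178  1.158  -0.7624] pitch 0.1553 [-0.1295  0.086  -0.9878]
[324, 1] foot [ 0.4698 -0.2687  0.0187] axis [ 0.101 -0.015] pred [ 0.468  -0.2631  0.0193] [ 0.13  -0.086] rms 0.0014
```

View pics/rf.png

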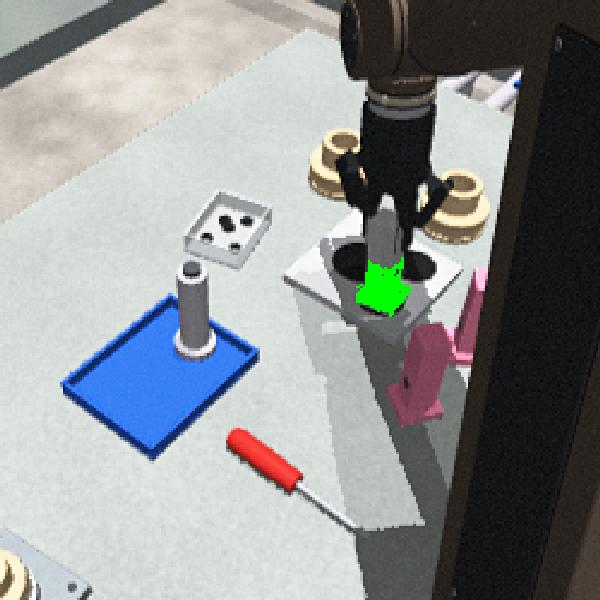

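Request:
send_rows(
  motion=[0,0,0.2,0,2.6,0,0,0.1,0,2.6,0,0,0,0,3.4,0,0,0,0,3.6,0,0,0,0,3.8,0,0,0,0,4,0,0,0,0,4.3,0,0,0,0,4.6,0,0,0,0,5,0,0,0,0,6,0,0,0,0,6,0,0,0,0,6],
)

```text
time: 55.2
eef_pos: [0.4797, -0.2714, 0.0983]
tcp_rot: [0.996, 0.04, -0.062, -0.044]
contact_force: [-0.4, 0.1, -0.3]
opening: 0.702
```

```bash
python3 st.py .4782 -.2699 .25 4.57; python3 rfit.py riser .080; python3 -c "
from h import *
p,d=cams.read_camera('side'); cv2.imwrite('pics/t15.png',cv2.resize(p[90:220,240:370,::-1],None,fx=4.5,fy=4.5))"
```

```text
t 55.2 pos [ 0.4797 -0.2714  0.0983] yaw 4.89 tilt 8.68 op 0.702 F [-0.4  0.1 -0.3]
shift cm [ -1.94  -1.56 -14.97] spin 0.006
[-0.6913  0.247   1.8914 -0.0183  1.1539 -0.7624] pitch 0.1507 [-0.1263  0.0827 -0.9885]
[306, 3] foot [ 0.4702 -0.2695  0.0252] axis [-0.     0.003] pred [ 0.4696 -0.2648  0.0192] [ 0.126 -0.083] rms 0.0029
```

View pics/t15.png

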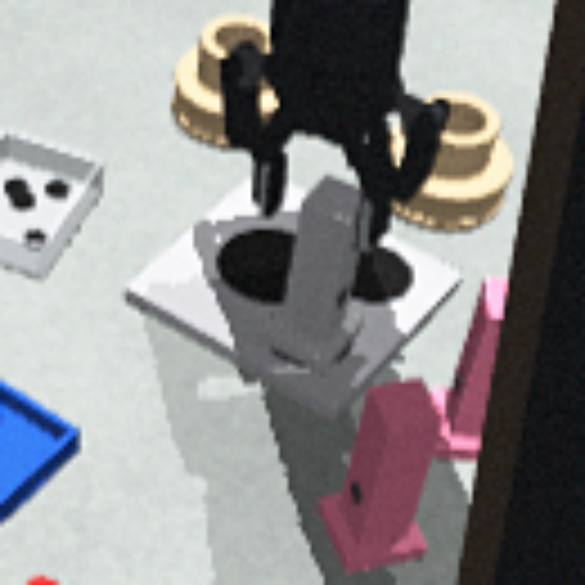

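Request:
send_rows(
  motion=[-0.1,-0.1,-0.7,0,6,-0.2,-0.1,-1.5,0,6,-0.3,-0.2,-2,0,6,-0.3,-0.2,-2,0,6,-0.3,-0.2,-2,0,6,-0.3,-0.2,-2,0,6,-0.3,-0.2,-2,0,6,0,0,-1,0,6,0,0,0,0,6],
)

```text
time: 56.25
eef_pos: [0.4784, -0.2726, 0.2469]
tcp_rot: [0.997, 0.04, -0.059, -0.041]
contact_force: [0.7, 0.3, 1.0]
opening: 0.702
```

```bash
python3 st.py .6 -.07 .25 4.57; python3 tops.py
```

```text
t 56.25 pos [ 0.4784 -0.2726  0.2469] yaw 4.86 tilt 8.23 op 0.702 F [0.7 0.3 1. ]
shift cm [ 13.71 -19.25  -0.2 ] spin 0.005
[-0.6943  0.0823  1.7873 -0.0175  1.4147 -0.7702] pitch 0.1427 [-0.1203  0.0777 -0.9897]
side few 0
side 103 [598.3 -69.1] [32.2 31.3] 29.2 zmed 0.125
side 26 [596.3  32.7] [62.3 77.4] 1.9 zmed 0.0077
side 173 [597.9 -68.8] [71.1 52.7] 45.1 zmed 0.0159
top few 0
top 115 [600.  -71.7] [32.4 32.7] 88.1 zmed 0.1262
top 109 [600.4  34.5] [75.8 70.8] 89.6 zmed 0.0078
top 189 [603.5 -69.2] [69.6 73.3] 89.3 zmed 0.0166
```

Request:
send_rows(
  motion=[0,0,0,-0.13,6,0,0,0,-0.13,6,0,0,0,-0.13,6,0,0,0,-0.13,6,0,0,0,-0.13,6,0,0,0,-0.13,6,0,0,0,-0.1,6,0,0,0,0,6],
)

```text
time: 57.5
eef_pos: [0.4762, -0.2709, 0.2393]
tcp_rot: [0.876, 0.476, -0.037, -0.069]
contact_force: [0.2, -0.3, -0.3]
opening: 0.7
```

```bash
python3 st.py .6 -.07 .25 57
```

```text
t 57.5 pos [ 0.4762 -0.2709  0.2393] yaw 57.04 tilt 9.0 op 0.7 F [ 0.2 -0.3 -0.3]
shift cm [23.59 -0.7  -0.94] spin 0.001
[-0.6944  0.0898  1.7941 -0.0175  1.4138 -1.686 ] pitch 0.1561 [-0.1305  0.0862 -0.9877]
```

Request:
send_rows(
  motion=[2,-0.1,-0.2,0,6,4,-0.1,-0.3,0,6,4.5,-0.1,-0.3,0,6,4.5,-0.1,-0.3,0,6,4,-0.1,-0.3,0,6,2.5,-0.1,-0.2,0,6,0,0,0,0,6,0,0,0,0,6],
)

```text
time: 58.3
eef_pos: [0.5951, -0.0838, 0.2539]
tcp_rot: [0.881, 0.466, -0.039, -0.07]
contact_force: [-0.3, -0.7, -0.8]
opening: 0.7
```

```bash
python3 st.py .598 -.069 .15 57
```

```text
t 58.3 pos [ 0.5951 -0.0838  0.2539] yaw 55.78 tilt 9.2 op 0.7 F [-0.3 -0.7 -0.8]
shift cm [ 1.42  1.08 10.35] spin -0.021
[-0.3255  0.1903  1.6555  0.0405  1.4513 -1.3067] pitch 0.1555 [-0.1337  0.0876 -0.9871]
```

Request:
send_rows(
  motion=[0.3,0.1,1,-0.02,6,0.3,0.2,2,0,6,0.3,0.2,2.5,0,6,0.3,0.3,2.5,0,6,0.2,0.3,1.8,0,6,0,0,0.5,0,6,0,0,0,0,6],
)

```text
time: 59.0
eef_pos: [0.5938, -0.0759, 0.1428]
tcp_rot: [0.879, 0.47, -0.04, -0.071]
contact_force: [0.0, -0.2, 0.3]
opening: 0.701
```

```bash
python3 st.py .5975 -.069 .085 57
```

```text
t 59.0 pos [ 0.5938 -0.0759  0.1428] yaw 56.34 tilt 9.35 op 0.701 F [ 0.  -0.2  0.3]
shift cm [0.79 0.86 5.72] spin -0.011
[-0.314   0.2874  1.7507  0.0436  1.2616 -1.3137] pitch 0.1581 [-0.1366  0.088  -0.9867]
```

Request:
send_rows(
  motion=[0.4,0.3,0.4,0,6,0.3,0.3,1,0,6,0.1,0.2,1.3,0,6,0,0.1,1.3,0,6,0,0,1,0,6,0,0,0.4,0,6,0,0,0,0,6],
)

```text
time: 59.7
eef_pos: [0.5999, -0.0704, 0.0856]
tcp_rot: [0.879, 0.47, -0.038, -0.07]
contact_force: [0.6, -1.1, -0.2]
opening: 0.703
```

```bash
python3 st.py .5975 -.069 .085 57;python3 -c "
from h import *
p,d=cams.read_camera('side'); cv2.imwrite('pics/t16.png',cv2.resize(p[110:240,170:300,::-1],None,fx=4.5,fy=4.5))"
```

```text
t 59.7 pos [ 0.5999 -0.0704  0.0856] yaw 56.26 tilt 9.13 op 0.703 F [ 0.6 -1.1 -0.2]
shift cm [-0.02 -0.26  0.11] spin -0.013
[-0.3028  0.3648  1.7677  0.0472  1.1628 -1.3068] pitch 0.1538 [-0.1327  0.0869 -0.9873]
```

View pics/t16.png

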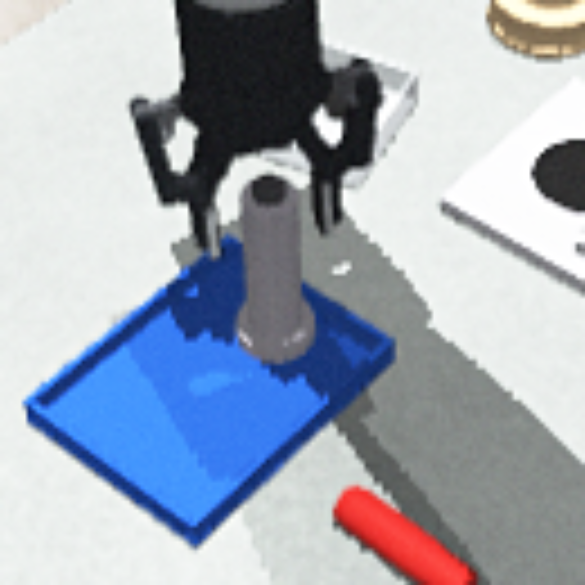

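The gripper is centred on the punch (crop 270,270). I'll close it.

Request:
send_rows(
  motion=[0,-0.2,0,0,4.5,0,0,0,0,3.6,0,0,0,0,2.8,0,0,0,0,2.8,0,0,0,0,2.8,0,0,0,0,2.8,0,0,0,0,2.8,0,0,0,0,2.8],
  grip_force=80,
)

```text
time: 60.55
eef_pos: [0.5987, -0.0698, 0.0874]
tcp_rot: [0.879, 0.47, -0.037, -0.069]
contact_force: [-0.1, -0.1, -1.1]
opening: 0.378
```

```bash
python3 st.py .5975 -.069 .24 57
```

```text
t 60.55 pos [ 0.5987 -0.0698  0.0874] yaw 56.27 tilt 8.97 op 0.378 F [-0.1 -0.1 -1.1]
shift cm [ -0.02  -2.52 -15.05] spin -0.013
[-0.3022  0.3587  1.7718  0.0466  1.1621 -1.3059] pitch 0.151 [-0.1304  0.0855 -0.9878]
```

Request:
send_rows(
  motion=[0,-0.1,-0.5,0,2.8,0,-0.2,-1,0,2.8,0,-0.3,-2,0,2.8,0,-0.4,-2.5,0,2.8,0,-0.4,-2.5,0,2.8,0,-0.4,-2.5,0,2.8,0,-0.4,-2.5,0,2.8,0,-0.2,-1.5,0,2.8,0,0,0,0,2.8],
)

```text
time: 61.45
eef_pos: [0.5958, -0.0677, 0.2436]
tcp_rot: [0.879, 0.47, -0.04, -0.072]
contact_force: [0.2, -0.6, -4.1]
opening: 0.38
```

```bash
python3 st.py .475 -.335 .25 57
```

```text
t 61.45 pos [ 0.5958 -0.0677  0.2436] yaw 56.28 tilt 9.43 op 0.38 F [ 0.2 -0.6 -4.1]
shift cm [-28.94   4.64  -1.35] spin -0.013
[-0.3008  0.1961  1.6681  0.0446  1.4362 -1.2924] pitch 0.1587 [-0.1376  0.089  -0.9865]
```

Request:
send_rows(
  motion=[-2,0.3,-0.6,0,2.8,-3.5,0.6,-0.6,0,2.8,-4.2,0.7,-0.6,0,2.8,-4.2,0.7,-0.6,0,2.8,-4.2,0.7,-0.5,0,2.8,-4.2,0.7,-0.4,0,2.8,-3.5,0.5,-0.3,0,2.8,-2,0.3,-0.2,0,2.8,0,0,0,0,2.8],
)

```text
time: 62.35
eef_pos: [0.4758, -0.3323, 0.2602]
tcp_rot: [0.877, 0.471, -0.043, -0.081]
contact_force: [-0.3, 0.2, -2.8]
opening: 0.38
```

```bash
python3 st.py .475 -.335 .25 57; python3 rfit.py punch .081
```

```text
t 62.35 pos [ 0.4758 -0.3323  0.2602] yaw 56.51 tilt 10.51 op 0.38 F [-0.3  0.2 -2.8]
shift cm [-0.27  0.27  0.99] spin -0.009
[-0.7696  0.1615  1.6786 -0.0338  1.4818 -1.7498] pitch 0.1804 [-0.1522  0.1005 -0.9832]
[335, 216] foot [ 0.4749 -0.332   0.1773] axis [ 0.033 -0.019] pred [ 0.4635 -0.3241  0.1806] [ 0.152 -0.101] rms 0.0011
```

View pics/rf.png

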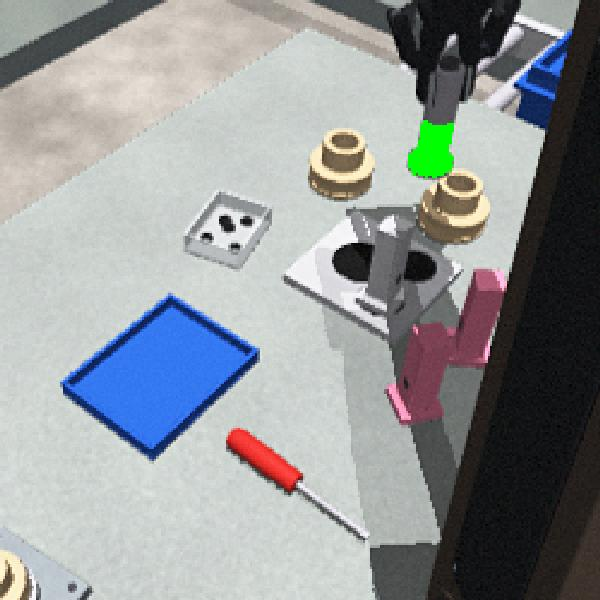

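```bash
python3 st.py .474 -.3471 .128 56.5
```

```text
t 62.45 pos [ 0.4768 -0.3298  0.26  ] yaw 56.64 tilt 10.58 op 0.383 F [ 0.1  0.3 -4.2]
shift cm [-1.62  3.13 12.84] spin 0.002
[-0.7662  0.161   1.6798 -0.032   1.4827 -1.7492] pitch 0.1819 [-0.1523  0.1023 -0.983 ]
```

Request:
send_rows(
  motion=[-0.3,0.5,0.7,0,2.8,-0.4,0.6,1.5,0,2.8,-0.4,0.6,2,0,2.8,-0.3,0.5,2.2,0,2.8,-0.2,0.4,2.2,0,2.8,0,0.3,2,0,2.8,0,0.2,1.2,0,2.8,0,0,0.4,0,2.8,0,0,0,0,2.8],
)

```text
time: 63.35
eef_pos: [0.4772, -0.3396, 0.1189]
tcp_rot: [0.873, 0.477, -0.044, -0.086]
contact_force: [0.1, 0.1, -3.5]
opening: 0.385
```

```bash
python3 st.py .474 -.3471 .128 56.5; python3 rfit.py punch .082
```

```text
t 63.35 pos [ 0.4772 -0.3396  0.1189] yaw 57.3 tilt 11.04 op 0.385 F [ 0.1  0.1 -3.5]
shift cm [-0.8  -0.05 -0.93] spin 0.014
[-0.7771  0.3128  1.7697 -0.0354  1.2492 -1.7634] pitch 0.19 [-0.158   0.1083 -0.9815]
[148, 137] foot [ 0.4758 -0.3376  0.0353] axis [ 0.036 -0.034] pred [ 0.4643 -0.3307  0.0384] [ 0.158 -0.108] rms 0.0013
```

View pics/rf.png

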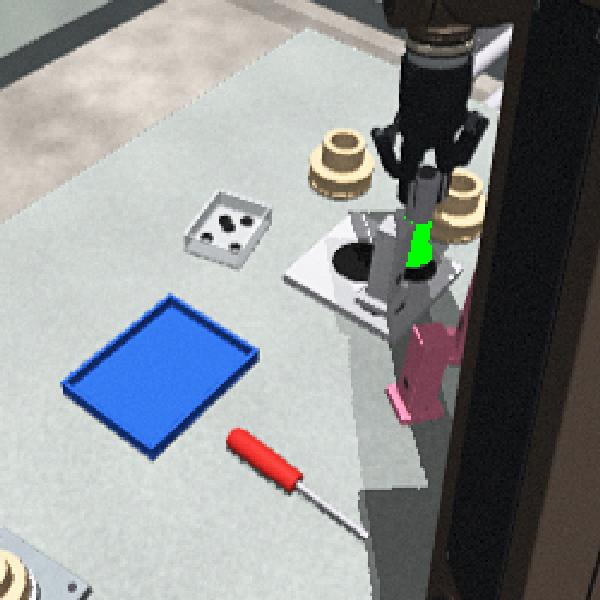

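```bash
python3 st.py .4745 -.3488 .107 56.5
```

```text
t 63.45 pos [ 0.4778 -0.3403  0.1203] yaw 57.29 tilt 10.91 op 0.383 F [ 0.5  0.1 -3.1]
shift cm [-0.9   0.43  1.26] spin 0.014
[-0.7773  0.3114  1.7683 -0.0354  1.2494 -1.7634] pitch 0.1876 [-0.1563  0.1066 -0.9819]
```

Request:
send_rows(
  motion=[-0.3,0.1,0.3,0,2.8,-0.3,0.2,0.4,0,2.8,-0.2,0.1,0.3,0,2.8,0,0,0.2,0,2.8,0,0,0,0,2.8,0,0,0,0,2.8],
)

```text
time: 64.05
eef_pos: [0.4766, -0.3511, 0.111]
tcp_rot: [0.874, 0.477, -0.042, -0.08]
contact_force: [0.8, 0.9, -4.3]
opening: 0.379
```

```bash
python3 st.py .4745 -.3488 .107 56.5; python3 rfit.py punch .082;python3 -c "
from h import *
for c,o in(('side',(240,90)),('top',(280,130))):
  p,d=cams.read_camera(c); cv2.imwrite(f'pics/t17{c}.png',cv2.resize(p[o[1]:o[1]+130,o[0]:o[0]+130,::-1],None,fx=4.5,fy=4.5))"
```

```text
t 64.05 pos [ 0.4766 -0.3511  0.111 ] yaw 57.26 tilt 10.42 op 0.379 F [ 0.8  0.9 -4.3]
shift cm [ 0.07 -0.22  0.45] spin 0.013
[-0.7907  0.3286  1.7642 -0.0384  1.2272 -1.7743] pitch 0.1784 [-0.1503  0.1005 -0.9835]
[169, 145] foot [ 0.4762 -0.3498  0.0284] axis [ 0.02  -0.024] pred [ 0.4643 -0.3428  0.0304] [ 0.15  -0.101] rms 0.0012
```

View pics/t17side.png

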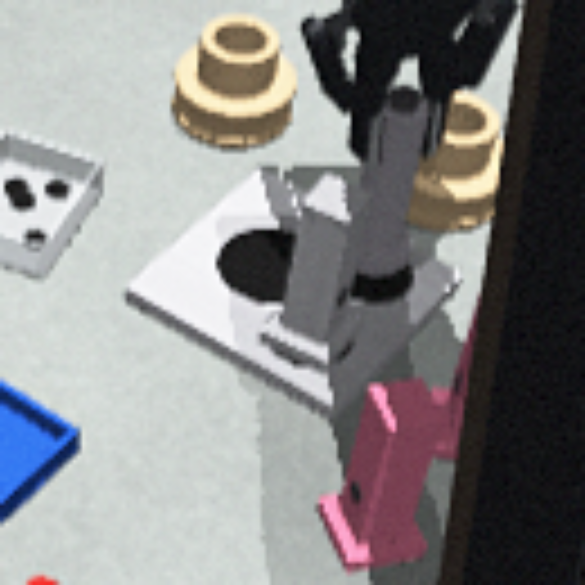

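View pics/t17top.png

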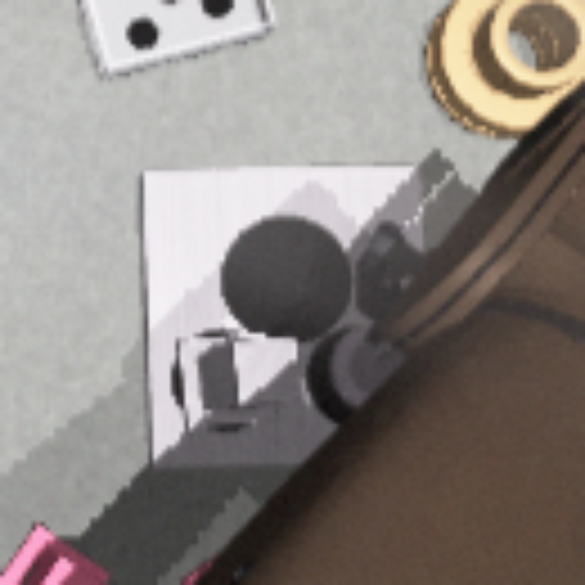

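```bash
python3 st.py .4736 -.3481 .100 56.5
```

```text
t 64.25 pos [ 0.4767 -0.3509  0.1111] yaw 57.28 tilt 10.42 op 0.384 F [ 0.4  0.6 -4.3]
shift cm [ 0.07 -0.2   1.16] spin 0.014
[-0.7905  0.3285  1.7643 -0.0384  1.2272 -1.7743] pitch 0.1785 [-0.1503  0.1005 -0.9835]
```

Request:
send_rows(
  motion=[0,-0.1,0.3,0,2.8,0,-0.1,0.3,0,2.8,0,0,0.3,0,2.8,0,0,0.1,0,2.8,0,0,0,0,2.8],
)

```text
time: 64.75
eef_pos: [0.4731, -0.3483, 0.1006]
tcp_rot: [0.874, 0.478, -0.042, -0.081]
contact_force: [-0.0, 0.4, -4.2]
opening: 0.385
```

```bash
python3 st.py .4736 -.3481 .098 56.5; python3 rfit.py punch .082
```

```text
t 64.75 pos [ 0.4731 -0.3483  0.1006] yaw 57.29 tilt 10.45 op 0.385 F [-0.   0.4 -4.2]
shift cm [0.04 0.08 0.25] spin 0.014
[-0.7916  0.3332  1.7801 -0.0389  1.2073 -1.7748] pitch 0.179 [-0.1507  0.1009 -0.9834]
[179, 150] foot [ 0.4729 -0.3475  0.0179] axis [ 0.017 -0.012] pred [ 0.4608 -0.34    0.0199] [ 0.151 -0.101] rms 0.0014
```

Request:
send_rows(
  motion=[0,0,0.2,0,2.8,0,0,0.1,0,2.8,0,0,0,0,2.8],
)

```text
time: 65.15
eef_pos: [0.473, -0.3483, 0.098]
tcp_rot: [0.874, 0.478, -0.042, -0.08]
contact_force: [0.5, 0.2, -4.2]
opening: 0.377
```

Request:
send_rows(
  motion=[0,0,0,0,3.5,0,0,0,0,3.8,0,0,0,0,4.2,0,0,0,0,5,0,0,0,0,6,0,0,0,0,6,0,0,0,0,6,0,0,0,0,6],
)

```text
time: 65.95
eef_pos: [0.4752, -0.3507, 0.1027]
tcp_rot: [0.874, 0.478, -0.041, -0.076]
contact_force: [-0.8, -0.1, 0.1]
opening: 0.703
```

```bash
python3 st.py .4736 -.3481 .25 56.5; python3 rfit.py punch .082;python3 -c "
from h import *
for c,o in(('side',(240,90)),):
  p,d=cams.read_camera(c); cv2.imwrite(f'pics/t18{c}.png',cv2.resize(p[o[1]:o[1]+130,o[0]:o[0]+130,::-1],None,fx=4.5,fy=4.5))"
```

```text
t 65.95 pos [ 0.4752 -0.3507  0.1027] yaw 57.3 tilt 9.96 op 0.703 F [-0.8 -0.1  0.1]
shift cm [  0.15  -2.82 -14.46] spin 0.014
[-0.7918  0.3319  1.7764 -0.0394  1.2034 -1.7747] pitch 0.1702 [-0.1449  0.0945 -0.9849]
[172, 130] foot [ 0.4718 -0.3481  0.0258] axis [ 0.006 -0.01 ] pred [ 0.4633 -0.343   0.022 ] [ 0.145 -0.094] rms 0.0018
```

View pics/t18side.png

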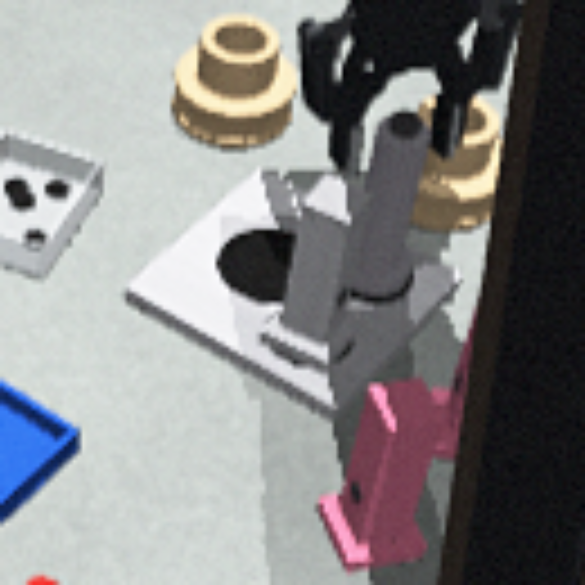

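The punch stands. I'll lift straight up and swing away for a final check.

Request:
send_rows(
  motion=[0,-0.1,-0.7,0,6,0,-0.2,-1.5,0,6,0,-0.3,-2,0,6,0,-0.3,-2,0,6,0,-0.3,-2.5,0,6,0,-0.3,-3,0,6,0,-0.3,-3,0,6,0,0,-3,0,6,0,0,0,0,6],
)

```text
time: 67.0
eef_pos: [0.4865, -0.3581, 0.2966]
tcp_rot: [0.874, 0.478, -0.04, -0.074]
contact_force: [0.4, 0.0, 0.0]
opening: 0.7
```

```bash
python3 st.py .6 .05 .3 56.5
```

```text
t 67.0 pos [ 0.4865 -0.3581  0.2966] yaw 57.31 tilt 9.64 op 0.7 F [0.4 0.  0. ]
shift cm [ 40.48 -12.37   1.76] spin 0.014
[-0.7873  0.1833  1.5868 -0.036   1.536  -1.7834] pitch 0.1645 [-0.141   0.0905 -0.9859]
```

Request:
send_rows(
  motion=[2,-0.6,0,0,6,3.5,-1.1,0,0,6,4,-1.2,0,0,6,4,-1.2,0,0,6,4,-1.2,0,0,6,4,-1.2,0,0,6,4,-1.2,0,0,6,4,-1.2,0,0,6,4,-1.2,0,0,6,3,-1,0,0,6,0,0,0,0,6,0,0,0,0,6],
)

```text
time: 68.2
eef_pos: [0.5874, 0.0363, 0.3085]
tcp_rot: [0.873, 0.479, -0.045, -0.082]
contact_force: [0.0, -0.0, 0.1]
opening: 0.699
```

```bash
python3 - <<'E'
from h import *
from scipy.optimize import least_squares
def F(W,kind,c):
    m=(np.hypot(W[...,0]-c[0],W[...,1]-c[1])<(.030 if kind=="riser" else .028))&(W[...,2]>.019)&(W[...,2]<.15); P=W[m]
    def sd(t):
        u=np.array([t[3],t[4],1]);u/=np.linalg.norm(u); r=P-[t[0],t[1],.015]; h=r@u
        x=np.array([np.cos(t[2]),np.sin(t[2]),0]);x-=x@u*u;x/=np.linalg.norm(x);X=r@x;Y=r@np.cross(u,x)
        def box(a,h0,h1):
            Q=np.c_[abs(X)-a,abs(Y)-a,abs(h-(h0+h1)/2)-(h1-h0)/2] if kind=="riser" else np.c_[np.hypot(X,Y)-a,abs(h-(h0+h1)/2)-(h1-h0)/2]
            return np.minimum(Q.max(1),0)+np.linalg.norm(np.maximum(Q,0),axis=1)
        e=np.minimum(box(.025,0,.012),box(.016 if kind=="riser" else .017,0,.12 if kind=="riser" else .122))
        return e if kind=="riser" else np.minimum(e,box(.010,.1,.13))
    b=least_squares(sd,[*c,.08,0,0],loss='soft_l1',f_scale=.002); return len(P),b.x.round(4),np.sqrt(np.mean(sd(b.x)**2)).round(4)
for c in("side","top"):
    a=np.load(f"pics/{c}0.npz"); W0=cloud(c,a["d"]); p,d=cams.read_camera(c); W1=cloud(c,d)
    for k,g in(("riser",(.470,-.269)),("punch",(.473,-.346))): print(c,k,"before",F(W0,k,g),"now",F(W1,k,g))
    m=(np.hypot(W1[...,0]-.523,W1[...,1]-.284)<.06)&(W1[...,2]>.065)
    P=W1[m]; print("hub",len(P),cv2.minAreaRect((P[:,:2]*1000).astype(np.float32)) if len(P)>5 else "",np.median(P[:,2]) if len(P) else "")
    cv2.imwrite(f"pics/f{c}.png",cv2.resize(p[...,::-1],(800,600)))
    for n in("bottle","partsbox","driver"): print(n,[(round(r["conf"],2),r["bbox"]) for r in spotter.trace(n,c)][:2])
E
python3 st.py .6 .05 .3
```

```text
side riser before (597, array([ 4.696e-01, -2.691e-01,  8.150e-02, -4.300e-03,  4.000e-04]), np.float64(0.0011)) now (596, array([ 0.4701, -0.2693,  0.0841, -0.0016, -0.002 ]), np.float64(0.0011))
side punch before (420, array([ 4.7340e-01, -3.4630e-01,  6.5863e+00, -3.7000e-03, -6.1000e-03]), np.float64(0.0012)) now (432, array([ 4.7240e-01, -3.4800e-01,  1.8544e+00, -1.4000e-03, -1.0000e-04]), np.float64(0.0013))
hub 256 ((523.2361450195312, 282.9739990234375), (39.682003021240234, 41.913604736328125), 51.9359245300293) 0.07682839196835717
bottle [(0.71, [97.3, 198.1, 31.0, 43.9])]
partsbox [(0.91, [229.4, 119.2, 34.8, 35.9])]
driver [(0.63, [245.2, 219.7, 60.0, 43.6])]
top riser before (476, array([ 0.4716, -0.2706,  0.0667, -0.0042,  0.0035]), np.float64(0.0014)) now (473, array([ 0.4722, -0.2708,  0.0914,  0.0037,  0.0029]), np.float64(0.0014))
top punch before (467, array([ 4.75000e-01, -3.48500e-01,  3.08371e+01, -2.00000e-03,
        2.80000e-03]), np.float64(0.0012)) now (461, array([ 4.7420e-01, -3.4910e-01, -1.1142e+01,  2.7000e-03, -4.3000e-03]), np.float64(0.0013))
hub 149 ((526.5889892578125, 283.7303771972656), (36.78521728515625, 41.62666320800781), 75.37413024902344) 0.077333339810019
bottle [(0.48, [113.5, 106.8, 5.1, 10.6])]
partsbox [(0.79, [294.3, 104.3, 49.0, 42.4])]
driver [(0.96, [217.2, 212.2, 10.0, 65.5])]
t 68.6 pos [0.5883 0.0339 0.3095] yaw 57.27 tilt 10.6 op 0.705 F [ 0.2 -0.1  0.1]
shift cm [1.99 0.29 0.92] spin None
[-0.1475  0.1347  1.6196  0.0765  1.5559 -1.1548] pitch 0.1686 [-0.1542  0.1002 -0.9829]
```

View pics/ftop.png

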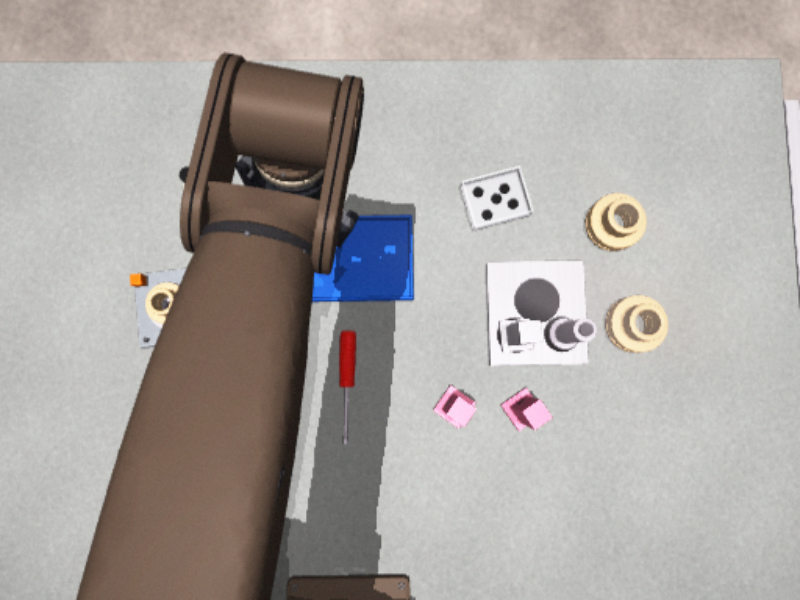

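View pics/fside.png

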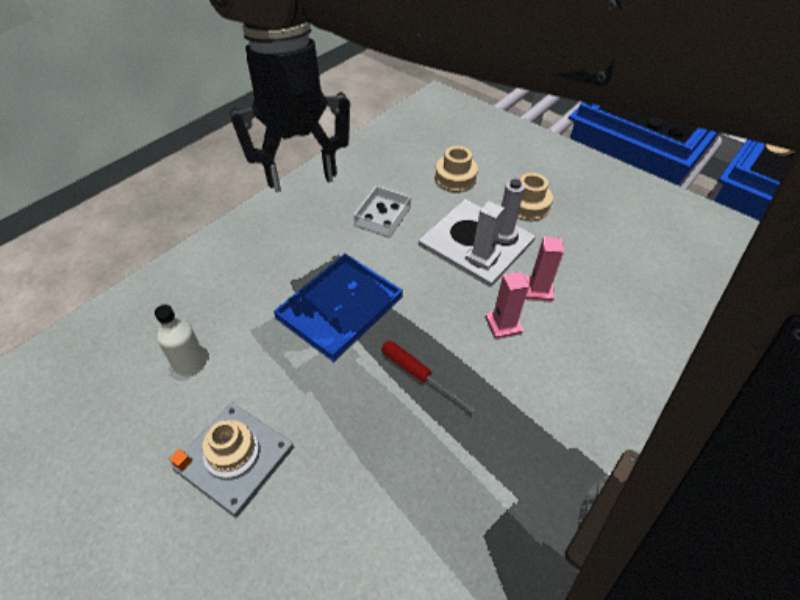

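All final checks agree: the tools are within 2 mm of their starting places and upright, the pulley is flat on the seat, and the bystanders look unmoved. Handing in.

```bash
python3 -c "
from plant import workorder,ctrl
print(ctrl.get_state()['contact_force']); print(workorder.sign_off())"
```

```text
[ 0.17971771 -0.13413148  0.07683469]
the job is handed in; nothing more can be done
None
```

I finished the job and handed it in at about 69 s of the 128 s. The sign-off reports no verdict, so the results below are my own measurements.

- **What I did:** I stood the riser and then the punch in the blue tray. I then put the smallest pulley over the fixture pin and stood both tools back on the pallet where they started.
- **Tools:** before-and-after fits in both cameras put the riser within about 1 mm and the punch within about 2 mm of their starting places. Both are upright to within 0.01 rad.
- **Pulley:** the hub top is at about 77 mm against the ideal 78 mm, so it lies flat on the seat. It is about 3 mm off the pin centre at most. The two cameras differ by about 3 mm in x, close to their stated 2 mm calibration error.
- **Bystanders:** the bottle, parts box and screwdriver show no visible movement. At the end the bottle was mostly hidden in the top picture, so I checked it only in the side picture.
- **Robot:** the gripper was open and clear at the end, with no contact force.

One thing went wrong: the tool's tilt crept up to about 10° during the moves, and I could not correct it with the moves available. I allowed for it by checking the riser and punch by camera as I set them back on the pallet. Both settled upright after release.

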